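# Change the copy stand to its black plate and photograph the bones

## Robot

A 7-joint arm with a two-finger parallel gripper is mounted at the origin on a cart in front of the work surface, level with it; the furniture and walls round the work are solid. World frame = base frame: x ahead of the robot, y to its left, z up, the work surface at z = 0. Lengths are in m, angles in rad, forces in N, time in s.
With the tool pointing down it reaches from about 0.425 to 1.025 m from the base axis. Payload 3.6 kg.
Tool frame: the origin (TCP) lies on the centre line of the jaws, within the pads' length; the fingertips stand 17 mm ahead of it and the grasp point (between the pads) lies 2 mm behind it; z points along the fingers, y is the line along which they close (so a half turn about z gives the same grasp; the last joint's range is limited). The gripper opens to 85 mm and grips with 20 to 120 N. Pads are 22 mm wide; open, the fingers measure 114 mm over their backs; the gripper's body (76 mm by 85 mm) begins 54 mm behind the grasp point. The pads swing forward as they close: fully open they stand 13 mm farther back than shut.
Start: joints at [-1.419, 0.591, 0.048, 1.609, -0.033, 0.943, -0.034], TCP at [0.176, 0.703, 0.248] pointing down, gripper open.
Joint ranges: [-2.69, 2.69], [-0.47, 2.24], [-1.27, 1.36], [0.19, 2.51], [-1.53, 4.68], [0.08, 2.07], [-3.09, 3.09]. Speed limits (rad/s): [2.57, 2.57, 3.14, 3.14, 3.14, 3.14, 3.14].

## Interface

Orientations are given as a rotation vector (axis times angle).
In Python, from cell import read_state, get_image, camera_info, close_job, search_frame gives the robot as it stands.
- The arm moves only by the tool step_arm, never from a script. Its argument "commands" is one flat list of numbers, 7 for each row, row after row: the shift along the tool's x, y, z in mm, then the turn, a rotation vector about the tool's x, y, z in degrees, then the gripper's target within -1 to 1 (fully open at 1, half-way at 0, shut at -1). In form: [dx, dy, dz, ax, ay, az, gripper, dx, dy, dz, ax, ay, az, gripper, ...]. A call has 1 to 20 rows; each row shifts and turns the commanded pose from where the row before left it, along the tool's axes as they then stand; what a row does not reach is not made up. A row lasts 1/8 s, in which the tool goes at most 62.5 mm and 10.7 degrees, less where a joint would pass 70% of its speed; a pose out of reach is approached as far as the arm can. A call is refused whole if a number of a shift passes 62.5 or a number of a turn 10.7, either way. A call with a gripper value outside its range is refused whole. The fingers move at their own pace and stop on an object; "squeeze" is the grip in N (left out, the last holds). Time passes only in rows, so rows that do not move let the fingers close. It gives the time, the measured TCP pose, the force, the opening and the grip force at its end, in the units of the state.
- read_state(): the state, without advancing time (a new reading comes with each control period).
- get_image(name): name is "side" or "top"; returns the picture (420x560x3 uint8, blue, green, red); there is no depth.
- camera_info(name): a dict with "fx", "fy", "cx", "cy" (pixels), "k1" (the pictures are not rectified: a ray, as slopes to the right and down, at radius r is drawn at 1 + k1 r^2 times it, then the intrinsics apply), "origin" and "rotation" of the camera in the world. Camera axes: x right, y up, looking along -z (the intrinsics and any distortion apply to the point x, -y, -z); pixel columns grow to the right and rows downward; lengths in m; the calibration is good to about 2 mm. A picture is of the moment at which its call begins. camera_info takes no time and is no camera call.
- close_job(): hands the job in; it is judged then, once.
Trained networks look in the newest picture that a camera, given by its name, has taken for a name from the list of things; names that differ only in an ending like _2 or _b are one class to them, and where a whole thing is asked for, a point or a joint stands for the part that bears it (a point fixed in the world has none). Each returns a list of dicts, best first, with "confidence" (0 to 1); they miss things now and then, are a little off and sometimes report something else, mostly with a low value. They report only what shows in the picture. A call takes as long as a camera call. They do not tell look-alikes from the thing itself.
- search_frame(name, camera): "centre" ([column, row] as shares, 0 to 1, of the picture: columns of its width, rows of its height, amid what is visible of it).
The state is a dict: "time_s": time; "qpos": joint angles; "joint_vel": joint speeds; "effort": joint torques, N m; "tcp_pos": TCP position; "eef_rot": TCP orientation; "wrist_force": force on the tool from outside, world axes, zero at the start; "ft_torque": the same for the moment, N m; "width": finger opening in m; "finger_force": force on a finger pad.
Only numpy, scipy, OpenCV 4.12 (cv2) and the standard library are available. Lean on these libraries where they do the work, as an engineer would, in place of code of your own. Each camera call takes 0.05 s, during which the arm holds its last target. There are 200 camera calls.

## Task

The pale bones need a black background for their picture: lift the swing arm of the copy stand off its pivot pin, turn it end for end and fit it back on the pin so that the black plate is on the camera side, fully down and swung home against the stop post that sets it straight under the camera. Then lay every bone from the table flat on the black plate, press the shutter pedal right down to its stop for the picture and let it come up again. Afterwards put all the bones in the finds tray, leaving the arm as it was for the picture.

Things in the scene. Friction and masses are not known exactly. Their poses are not given: they have to be found in the camera images.
- stand: Copy stand fixed to the table. Origin on the axis of its pivot pin at table height; x points from the pin to the camera column, z up. Grey baseboard 14 mm thick, x = -126 to +146 mm and 240 mm wide; a narrow tail runs on to x = +287 mm under the column.
- pin_top (a point): Top of the steel pivot pin on the stand: upright, 11 mm in diameter, 34 mm high above the board (top 48 mm above the table), the last 10 mm tapered to 4 mm.
- stop_post (a point): Top of the stop post (steel, 8 mm in diameter, 20 mm above the board) at x 37, y +19 mm from the pin in the stand's frame. A fitted arm is straight under the camera, parallel to the stand's x, when its bar touches this post. A like post at x 24, y -34 mm ends its swing about 0.5 rad clockwise of that, so a seated arm cannot be swung right round.
- camera: Camera with ring light on a column, fixed to the stand; its origin is the stand's. Column axis 265 mm behind the pin, 325 mm high; the camera, 88 mm wide, hangs 165 to 310 mm above the table and more than 185 mm behind the pin, and looks down at the plate from behind. Do not bump it.
- swing_arm: Loose swing arm, 276 mm long, 0.32 kg, balanced about its hub. Origin on its hole's axis at the underside of hub and feet (14 mm above the table when seated); z up, x along the arm to the black plate. Blue hub 36 x 36 x 44 mm (grip it), faces square to the arm, with an upright through hole 15 mm wide; bar 30 mm wide, top at 14 mm. At the start the white plate is on the camera side.
- black_plate (a point): Centre of the top of the black plate, 90 mm (along the arm) x 165 mm, 7 mm thick on 7 mm feet, 93 mm from the hole axis and 14 mm above the arm's underside; axes as those of the arm. A white plate of the same size is at the arm's other end. The seated arm swings easily on the pin when a plate's edge is pushed.
- bone_a: Long bone, 84 mm long, ends about 23 mm wide and 18 mm high, shaft 14 mm thick (grip it across the middle). Origin at its middle, 9 mm above what it lies on; x along the bone. 45 g. Absent in some starts.
- bone_b: Long bone like bone_a, 78 mm long, shaft 14 mm thick, origin at its middle, 9 mm above what it lies on; x along the bone. Absent in some starts.
- bone_c: Long bone like bone_a, 70 mm long, shaft 13 mm thick, origin at its middle, 9 mm above what it lies on; x along the bone. Absent in some starts.
- bone_d: Long bone like bone_a, 82 mm long, shaft 15 mm thick, origin at its middle, 9 mm above what it lies on; x along the bone. Absent in some starts.
- tray: Open finds tray with dark blue lining, 130 (x) x 230 (y) x 20 mm, walls 4 mm, inner floor 4 to 6 mm above the table. Loose, 0.45 kg. Origin at the centre of its underside, z up.
- pedal_pad (a point): Point to press on the ochre shutter pedal with black tread: middle of its width, on its upper face, 75 mm from its hinge. Treadle 64 mm wide, 98 mm long, on a black base 120 x 92 mm fixed to the table; its free end points to -x of this point and slopes up by 0.25 rad at rest. The point is about 50 mm above the table at rest and sinks 16 mm to the stop.
- pedal (a joint): Angle of the pedal in rad: 0 at rest, 0.22 at its stop. A spring brings it back; it takes about 3.5 N at the pad to start and 6 N at the stop.
- calliper: Steel calliper lying on the table, bystander.
- loupe: Black standing loupe, 52 mm across and 19 mm high, bystander.
- jar_glue: White jar with a blue lid, 60 mm across and 74 mm high, bystander.
Things that resemble listed ones, but are neither listed nor needed, are in the scene too. Leave any yellow look-alike of the bone_c alone.

How it is judged:
On the way, in this order (a step that is already met when the one before it is completed fails the run):
1. the swing arm is lifted clear of its pivot pin (z of swing_arm in the frame of stand above 0.05 m), for 0.1 s.
2. the arm is back on the pin, fully down, black plate on the camera side and home against the stop post (x of black_plate in the frame of stand above 0.08 m and y of black_plate in the frame of stand between -0.01 and 0.01 m and z of swing_arm in the frame of stand below 0.018 m and angle between swing_arm's own z axis and vertical below 0.05 rad and horizontal distance between swing_arm and stand below 0.006 m), for 0.3 s.
3. all the bones lie on the black plate and the pedal is pressed to its stop (all of step 2 and x of bone_a in the frame of black_plate between -0.045 and 0.045 m and y of bone_a in the frame of black_plate between -0.081 and 0.081 m and z of bone_a in the frame of black_plate between 0.004 and 0.015 m and x of bone_b in the frame of black_plate between -0.045 and 0.045 m and y of bone_b in the frame of black_plate between -0.081 and 0.081 m and z of bone_b in the frame of black_plate between 0.004 and 0.015 m and x of bone_c in the frame of black_plate between -0.045 and 0.045 m and y of bone_c in the frame of black_plate between -0.081 and 0.081 m and z of bone_c in the frame of black_plate between 0.004 and 0.015 m and x of bone_d in the frame of black_plate between -0.045 and 0.045 m and y of bone_d in the frame of black_plate between -0.081 and 0.081 m and z of bone_d in the frame of black_plate between 0.004 and 0.015 m and value of joint pedal above 0.2 rad), for 0.15 s.
At the end, for the whole second after the job is handed in: The arm sits on its pin, fully down (within 4 mm), black plate on the camera side and its centre within 10 mm of the stand's centre line; every bone lies at rest in the level tray; the pedal is up again (all of step 2 and x of bone_a in the frame of tray between -0.06 and 0.06 m and y of bone_a in the frame of tray between -0.11 and 0.11 m and z of bone_a in the frame of tray between 0 and 0.022 m and linear speed of each of bone_a, bone_b, bone_c, bone_d below 0.02 m/s and x of bone_b in the frame of tray between -0.06 and 0.06 m and y of bone_b in the frame of tray between -0.11 and 0.11 m and z of bone_b in the frame of tray between 0 and 0.022 m and x of bone_c in the frame of tray between -0.06 and 0.06 m and y of bone_c in the frame of tray between -0.11 and 0.11 m and z of bone_c in the frame of tray between 0 and 0.022 m and x of bone_d in the frame of tray between -0.06 and 0.06 m and y of bone_d in the frame of tray between -0.11 and 0.11 m and z of bone_d in the frame of tray between 0 and 0.022 m and angle between tray's own z axis and vertical below 0.06 rad and value of joint pedal below 0.03 rad); the robot touches nothing.
It fails at once if the camera or its column is bumped (contact force between camera and anything else above 5 N).
It fails at once if the calliper, the loupe or the jar is knocked out of its place (more than 3 cm) (distance of any of calliper, loupe, jar_glue from where it was at the start of the episode above 0.03 m).
Of bone_a, bone_b, bone_c, bone_d only 3 to 4 are there at a start; the rules pass over those that are not, and their reading is None.
At some moment in a run one of tray may be knocked a few centimetres aside while the robot is not near it.
Once in a run the grip may slacken for a moment while it holds something.
It also fails if it takes over 210 s, if anything falls off the work surface, if the arm or the gripper's body presses on something with over 40 N, if the wrist force passes 120 N, or if a joint passes its speed limit or range.

## Working session

There is one attempt and no reset: what is moved stays moved. The work goes in short steps, Python scripts to look and compute and a tool call to move; the robot and the scene stay as the last step left them, time stands still between calls to the robot, and variables do not carry over. Pictures are saved under pics/ and viewed, at most 14 in all, crops included, and the job is handed in when it is done.

Besides the shell and the picture viewer there is one more tool, called after ">>>" by a JSON object that holds its "op" and its "data". step_arm: Moves the arm, as the interface text tells. Its arguments: {"type":"object","properties":{"commands":{"type":"array"},"squeeze":{"type":"number"}},"required":["commands"]}

```bash
mkdir -p pics; ls
cat > h.py <<'E'
import numpy as np, cv2
from cell import *
from scipy.spatial.transform import Rotation as R
def ray(cam,u,v):
    c=camera_info(cam); K=np.array([[c['fx'],0,c['cx']],[0,c['fy'],c['cy']],[0,0,1]])
    d=np.array([(u-c['cx'])/c['fx'],(v-c['cy'])/c['fy']]); s=d.copy()
    for _ in range(20): s=d/(1+c['k1']*(s@s))
    Rm=np.array(c['rotation']).reshape(3,3)
    return np.array(c['origin']),Rm@np.array([s[0],-s[1],-1])
def at(cam,u,v,z):
    o,d=ray(cam,u,v); return o+d*(z-o[2])/d[2]
def proj(cam,p):
    c=camera_info(cam); Rm=np.array(c['rotation']).reshape(3,3)
    q=Rm.T@(np.array(p)-c['origin']); s=np.array([q[0],-q[1]])/-q[2]; s=s*(1+c['k1']*(s@s))
    return np.array([c['fx']*s[0]+c['cx'],c['fy']*s[1]+c['cy']])
def save(cam,fn):
    im=get_image(cam); cv2.imwrite('pics/'+fn,im); return im
E
python3 - <<'E'
from h import *
for c in('side','top'):
    save(c,c+'0.png'); i=camera_info(c); print({k:np.round(v,3).tolist() for k,v in i.items()})
s=read_state(); print(s['tcp_pos'],s['eef_rot'],s['width'])
for n in ['pin_top','stop_post','swing_arm','black_plate','bone_a','tray','pedal_pad','calliper','loupe','jar_glue','camera']:
    for c in('top','side'):
        print(n,c,[(round(d['confidence'],2),round(d['centre'][0]*560),round(d['centre'][1]*420)) for d in search_frame(n,c)])
E
```

```text
pics
{'fx': 402.536, 'fy': 402.536, 'cx': 283.011, 'cy': 212.913, 'k1': -0.11, 'origin': [0.319, 0.716, 0.696], 'rotation': [0.186, -1.158, -2.616]}
{'fx': 491.112, 'fy': 491.112, 'cx': 275.128, 'cy': 207.963, 'k1': -0.14, 'origin': [0.442, 0.017, 1.517], 'rotation': [0.063, -0.05, -1.562]}
[0.17626229 0.70251652 0.24723527] [-0.38508059 -3.11776496  0.00321396] 0.08552949138223709
pin_top top [(0.86, 288, 221)]
pin_top side [(0.85, 255, 207)]
stop_post top [(0.95, 290, 222)]
stop_post side [(0.8, 256, 202)]
swing_arm top [(0.77, 278, 237)]
swing_arm side [(0.62, 322, 218)]
black_plate top [(0.78, 279, 236)]
black_plate side [(0.64, 316, 223)]
bone_a top [(0.64, 197, 259), (0.63, 165, 258), (0.55, 165, 220), (0.47, 198, 223)]
bone_a side [(0.91, 246, 343), (0.88, 272, 305), (0.79, 316, 316), (0.63, 303, 362), (0.63, 203, 232)]
tray top [(0.81, 378, 208), (0.26, 363, 257)]
tray side [(0.81, 307, 159)]
pedal_pad top [(0.68, 367, 257)]
pedal_pad side [(0.62, 354, 163)]
calliper top [(0.92, 206, 196), (0.31, 341, 153)]
calliper side [(0.9, 231, 282), (0.36, 353, 162)]
loupe top [(0.64, 178, 194)]
loupe side [(0.8, 213, 317)]
jar_glue top [(0.78, 342, 153), (0.28, 289, 222)]
jar_glue side [(0.88, 240, 158)]
camera top [(0.87, 290, 139)]
camera side [(0.68, 212, 133)]
```

View pics/top0.png

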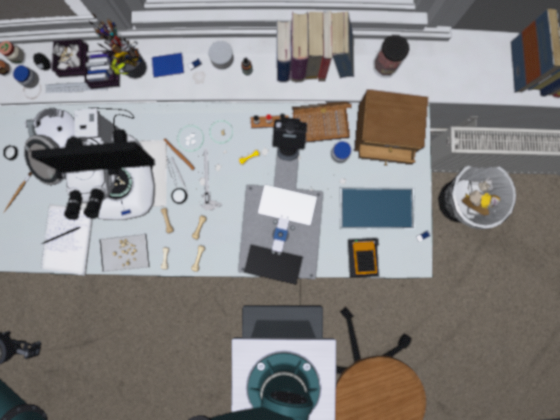

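View pics/side0.png

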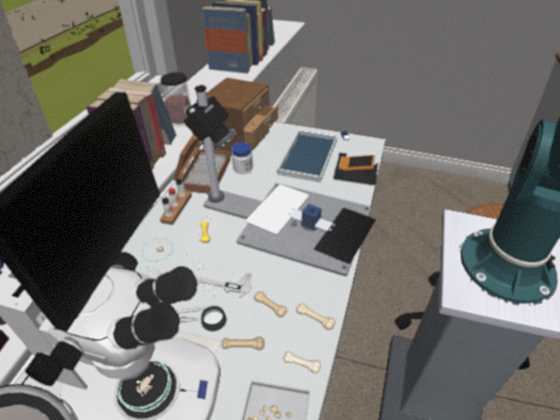

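The top picture shows the stand centred at about (282,228), the white plate up at (287,204), the hub at (281,236) and the black plate at (273,264). Four bones lie at (168,220), (198,227), (165,258) and (198,258). The yellow decoy is at (250,157), the tray at (378,208) and the pedal at (364,257). The side view agrees.

```bash
sed -i "s/np.array(c\['rotation'\]).reshape(3,3)/R.from_rotvec(c['rotation']).as_matrix()/" h.py
python3 - <<'E'
from h import *
for cam,l in dict(top=[('pin',288,221,.048),('hub',281,236,.058),('tray',378,208,.005),('pedal',367,257,.05),('b',168,220,.009),('b',198,227,.009),('b',165,258,.009),('b',198,258,.009),('cal',206,196,0),('loupe',178,194,.019),('jar',342,153,.074),('camera',290,139,.31),('wp',287,204,.028),('bp',273,264,.028)],
 side=[('tray',307,159,.005),('pedal',354,163,.05),('b',243,343,.009),('b',270,305,.009),('b',316,316,.009),('b',303,362,.009),('hub',312,212,.058),('jar',240,150,.074)]).items():
    for n,u,v,z in l: print(cam,n,np.round(at(cam,u,v,z),3))
t=cv2.imread('pics/top0.png'); s=cv2.imread('pics/side0.png')
a=cv2.resize(t[170:290,230:390],None,fx=5,fy=5,interpolation=cv2.INTER_CUBIC)
b=cv2.resize(s[120:270,200:390],None,fx=4,fy=4,interpolation=cv2.INTER_CUBIC)
cv2.imwrite('pics/ta.png',a);cv2.imwrite('pics/sa.png',b)
E
```

```text
top pin [ 0.51  -0.009  0.048]
top hub [0.465 0.012 0.058]
top tray [ 0.554 -0.289  0.005]
top pedal [ 0.404 -0.246  0.05 ]
top b [0.512 0.362 0.009]
top b [0.491 0.268 0.009]
top b [0.394 0.369 0.009]
top b [0.395 0.266 0.009]
top cal [0.588 0.246 0.   ]
top loupe [0.592 0.331 0.019]
top jar [ 0.713 -0.168  0.074]
top camera [ 0.703 -0.008  0.31 ]
top wp [ 0.563 -0.006  0.028]
top bp [0.38  0.035 0.028]
side tray [ 0.555 -0.261  0.005]
side pedal [ 0.409 -0.217  0.05 ]
side b [0.513 0.366 0.009]
side b [0.492 0.269 0.009]
side b [0.396 0.267 0.009]
side b [0.394 0.37  0.009]
side hub [0.469 0.023 0.058]
side jar [ 0.722 -0.152  0.074]
```

View pics/ta.png

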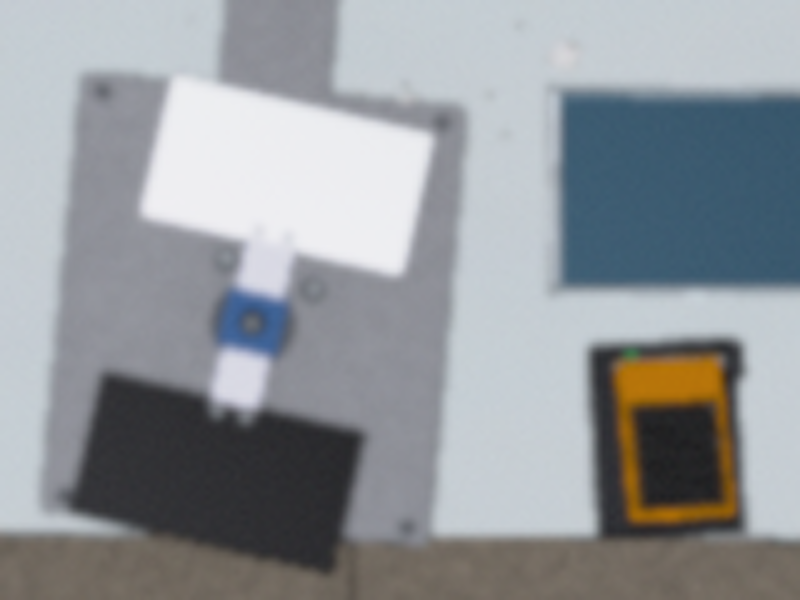

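View pics/sa.png

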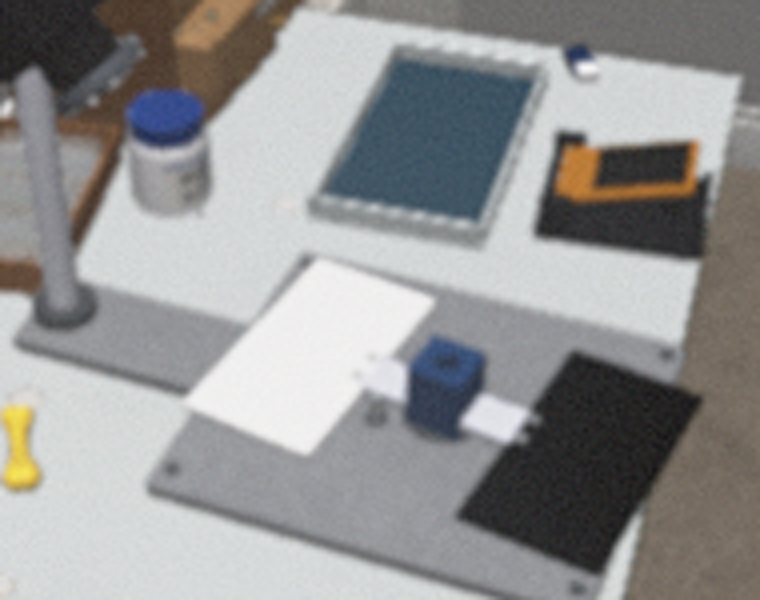

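The crops show clear corners for the board, plates, hub and tray. I'll fit the poses from those corners in both cameras.

```bash
cat > fit.py <<'E'
from h import *
from scipy.optimize import least_squares
def T(u,v): return ('top',230+(u+.5)/5-.5,170+(v+.5)/5-.5)
def S(u,v): return ('side',200+(u+.5)/4-.5,120+(v+.5)/4-.5)
def fit(obs,x0):
    f=lambda q:np.concatenate([proj(c,[q[0]+np.cos(q[2])*m[0]-np.sin(q[2])*m[1],q[1]+np.sin(q[2])*m[0]+np.cos(q[2])*m[1],m[2]])-[u,v] for (c,u,v),m in obs])
    r=least_squares(f,x0,loss='soft_l1'); print(np.round(r.x,4),'res',np.round(f(r.x).reshape(-1,2),1).tolist()); return r.x
E
python3 - <<'E'
from fit import *
st=[(T(82,75),(.146,.12,.014)),(T(466,105),(.146,-.12,.014)),(T(430,545),(-.126,-.12,.014)),(T(43,510),(-.126,.12,.014)),
 (T(225,258),(.037,.019,.034)),(T(313,289),(.024,-.034,.034)),(S(150,488),(.146,.12,.014)) if 0 else (S(678,348),(-.126,-.12,.014)),(S(152,486),(.146,.12,.014)) if 0 else (S(307,256),(.146,-.12,.014)),
 (S(152,486),(.146,.12,.014))]
print('stand');q=fit(st,[.47,.01,0])
z=.028; P=lambda s:[(s*x,y,z) for x in(.138,.048) for y in(.0825,-.0825)]
arm=[(T(104,374),(.048,-.0825,z)),(T(364,434),(.048,.0825,z)),(T(332,572),(.138,.0825,z)),(T(70,510),(.138,-.0825,z)),
(T(175,75),(-.138,-.0825,z)),(T(435,132),(-.138,.0825,z)),(T(404,278),(-.048,.0825,z)),(T(140,216),(-.048,-.0825,z)),
(S(572,352),(.048,.0825,z)),(S(702,402),(.138,.0825,z)),(S(600,572),(.138,-.0825,z)),(S(458,516),(.048,-.0825,z)),
(S(316,258),(-.138,.0825,z)),(S(437,300),(-.048,.0825,z)),(S(305,455),(-.048,-.0825,z)),(S(185,400),(-.138,-.0825,z))]
print('arm');a=fit(arm,[.47,.01,2.9])
print('hub',at(*T(253,322),.058), 'yaw rel',np.degrees(a[2]-q[2]))
t=[(('top',342,188.4),(.061,.111,.012)),(('top',413,188.4),(.061,-.111,.012)),(('top',413,227.4),(-.061,-.111,.012)),(('top',342,227.4),(-.061,.111,.012)),
(S(393,45),(.065,-.115,.02)),(S(547,65),(-.065,-.115,.02)),(S(485,228),(-.065,.115,.02)),(S(308,205),(.065,.115,.02))]
print('tray');fit(t,[.55,-.28,0])
print('pedal',at(*T(681,482),.05),at(*T(680,357),.03),at(*T(685,522),.056),'side',at(*S(672,170),.05))
im=cv2.imread('pics/top0.png'); sd=cv2.imread('pics/side0.png')
for n,img,(u0,u1,v0,v1) in(('top',im,(150,215,200,280)),('side',sd,(210,340,285,380))):
    c=img[v0:v1,u0:u1].astype(int); m=((c[...,2]-c[...,0])>25).astype(np.uint8)
    k,lab,stt,cen=cv2.connectedComponentsWithStats(m)
    for i in range(1,k):
        if stt[i,4]<60: continue
        ys,xs=np.nonzero(lab==i); W=np.array([at(n,x+u0,y+v0,.009)[:2] for x,y in zip(xs,ys)])
        ctr=W.mean(0);ev,V=np.linalg.eigh(np.cov(W.T)); d=V[:,1]; pr=(W-ctr)@d
        mid=ctr+d*(pr.max()+pr.min())/2
        print(n,stt[i,4],np.round(mid,3),np.round(ctr,3),'yaw',round(np.degrees(np.arctan2(d[1],d[0])))%180,'len',round(np.ptp(pr),3))
E
```

```text
stand
[ 0.4697  0.0147 -0.075 ] res [[-0.9, -0.5], [-0.0, -0.1], [0.2, 0.4], [-0.8, 0.8], [0.2, 0.5], [-0.3, 0.1], [3.7, -1.2], [-0.9, -1.7], [-1.1, -0.7]]
arm
[0.4715 0.0155 2.918 ] res [[-0.8, -1.4], [0.3, -0.8], [-0.1, 0.7], [-0.9, 0.4], [-0.8, -1.0], [-0.1, -0.0], [-0.5, -0.5], [-0.6, -0.5], [0.5, -1.5], [1.7, -2.0], [0.6, 0.4], [-0.7, -0.7], [0.9, -0.7], [0.4, -0.6], [1.0, -0.4], [-0.9, 0.3]]
hub [0.47059979 0.0142037  0.058     ] yaw rel 171.4862794731689
tray
[ 0.5553 -0.2845  0.0073] res [[-0.8, -0.6], [-1.0, -0.5], [-0.2, -0.2], [-0.5, -0.1], [0.3, -2.0], [1.0, -1.1], [0.6, -0.3], [0.3, -2.4]]
pedal [ 0.37693298 -0.24223587  0.05      ] [ 0.45167383 -0.24516054  0.03      ] [ 0.35346617 -0.24361602  0.056     ] side [ 0.37353262 -0.23281053  0.05      ]
top 109 [0.511 0.367] [0.509 0.367] yaw 18 len 0.076
top 115 [0.491 0.266] [0.49  0.266] yaw 159 len 0.073
top 102 [0.395 0.268] [0.395 0.268] yaw 164 len 0.077
side 272 [0.494 0.265] [0.493 0.265] yaw 158 len 0.075
side 298 [0.398 0.266] [0.396 0.267] yaw 163 len 0.082
side 348 [0.514 0.366] [0.513 0.366] yaw 18 len 0.079
side 208 [0.397 0.369] [0.394 0.37 ] yaw 176 len 0.066
```

```bash
cat > nav.py <<'E'
import sys
from h import *
def nav(x,y,z,yaw=None):
    """tool-frame shift (mm) to x,y,z with the present attitude, plus az (deg) to bring the tool y axis to yaw (mod 180), tilt error"""
    s=read_state(); M=R.from_rotvec(s['eef_rot']).as_matrix(); p=np.array(s['tcp_pos'])
    yw=np.degrees(np.arctan2(M[1,1],M[0,1]))
    print('t',round(s['time_s'],1),'p',np.round(p,4),'yawY',round(yw,1),'zax',np.round(M[:,2],3),'q',np.round(s['qpos'],2),'F',np.round(s['wrist_force'],1),'w',round(s['width'],4))
    d=1000*M.T@(np.array([x,y,z])-p); print('shift',np.round(d,1),end=' ')
    if yaw is not None:
        az=(yw-yaw+90)%180-90; print('az',round(az,1),end=' ')
        a=np.radians(az); Mz=M@R.from_rotvec([0,0,a]).as_matrix(); print('shift after turn',np.round(1000*Mz.T@(np.array([x,y,z])-p),1),end='')
    t=np.cross(M[:,2],[0,0,-1]); print(' tilt fix',np.round(np.degrees(M.T@t),2))
if __name__=='__main__':
    a=[float(v) for v in sys.argv[1:]]; nav(*a)
E
python3 nav.py .38 .35 .25 77; python3 -c "
from h import *
M=R.from_rotvec(read_state()['eef_rot']).as_matrix();print(1000*M.T@np.array([.09,-.335,-.05]))"
```

```text
t 1.2 p [0.1764 0.7032 0.2483] yawY 75.9 zax [ 0. -0. -1.] q [-1.42  0.59  0.05  1.61 -0.03  0.94 -0.03] F [-0.5 -0.2  1.1] w 0.0852
shift [-283.4 -293.    -1.7] az -1.1 shift after turn [-277.8 -298.3   -1.7] tilt fix [-0.  0.  0.]
[-168.79965966 -303.03347027   50.02390226]
```

>>> {"op": "step_arm", "data": {"commands": [-28,-29,0,0,0,0,1,-28,-29,0,0,0,0,1,-28,-29,0,0,0,0,1,-28,-29,0,0,0,0,1,-28,-29,0,0,0,0,1,-28,-29,0,0,0,0,1,-28,-29,0,0,0,0,1,-28,-29,0,0,0,0,1,-28,-29,0,0,0,0,1,-28,-29,0,0,0,0,1,-17,-30,5,0,0,0,1,-17,-30,5,0,0,0,1,-17,-30,5,0,0,0,1,-17,-30,5,0,0,0,1,-17,-30,5,0,0,0,1,-17,-30,5,0,0,0,1,-17,-30,5,0,0,0,1,-17,-30,5,0,0,0,1,-17,-30,5,0,0,0,1,-17,-30,5,0,0,0,1]}}

```text
time_s: 3.7
tcp_pos: [0.47, 0.0204, 0.1985]
eef_rot: [0.385, 3.117, 0.001]
wrist_force: [0.3, -0.7, -0.6]
width: 0.0853
finger_force: 0.0
```

```bash
python3 nav.py .470 .0145 .12 77.2
```

```text
t 3.7 p [0.47   0.0204 0.1985] yawY 75.9 zax [ 0.001  0.    -1.   ] q [-0.25  0.35  0.14  2.22 -0.09  0.57  1.28] F [ 0.3 -0.7 -0.6] w 0.0853
shift [-1.4 -5.8 78.5] az -1.3 shift after turn [-1.3 -5.8 78.5] tilt fix [0.03 0.05 0.  ]
```

>>> {"op": "step_arm", "data": {"commands": [0,-5.8,20,0,0,-1.3,1,-1.3,0,30,0,0,0,1,0,0,30,0,0,0,1,0,0,30,0,0,0,1,0,0,20,0,0,0,1,0,0,20,0,0,0,1,0,0,0,0,0,0,1,0,0,0,0,0,0,1]}}

```text
time_s: 4.7
tcp_pos: [0.4698, 0.0155, 0.0488]
eef_rot: [0.35, 3.121, 0.0]
wrist_force: [0.9, -0.3, 0.2]
width: 0.0857
finger_force: 0.0
```

```bash
python3 nav.py .470 .0145 .048 77.2
python3 - <<'E'
from h import *
s=save('side','s1.png'); cv2.imwrite('pics/s1c.png',cv2.resize(s[150:270,230:390],None,fx=5,fy=5,interpolation=cv2.INTER_CUBIC))
E
```

```text
t 4.7 p [0.4698 0.0155 0.0488] yawY 77.2 zax [ 0.001  0.    -1.   ] q [-0.17  0.64  0.05  2.3  -0.15  0.21  1.36] F [ 0.9 -0.3  0.2] w 0.0857
shift [-0.5 -1.   0.8] az 0.0 shift after turn [-0.5 -1.   0.8] tilt fix [0.02 0.06 0.  ]
```

View pics/s1c.png

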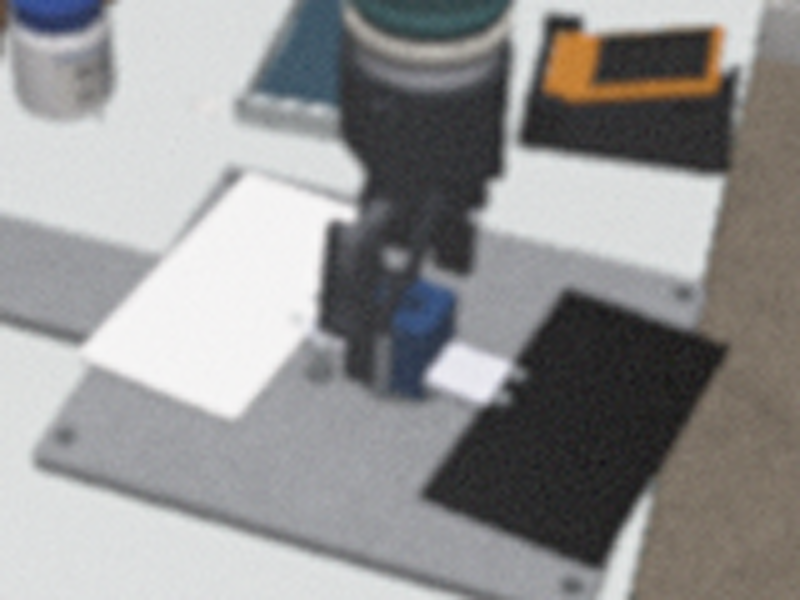

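The fingers straddle the hub at crop (400,320), clear of the posts. Closing and lifting.

>>> {"op": "step_arm", "data": {"commands": [0,0,0,0,0,0,-1,0,0,0,0,0,0,-1,0,0,0,0,0,0,-1,0,0,0,0,0,0,-1,0,0,0,0,0,0,-1,0,0,0,0,0,0,-1,0,0,-6,0,0,0,-1,0,0,-6,0,0,0,-1,0,0,-6,0,0,0,-1,0,0,-6,0,0,0,-1,0,0,-6,0,0,0,-1,0,0,-8,0,0,0,-1,0,0,-10,0,0,0,-1,0,0,-10,0,0,0,-1,0,0,-10,0,0,0,-1,0,0,0,0,0,0,-1,0,0,0,0,0,0,-1], "squeeze": 90}}

```text
time_s: 6.88
tcp_pos: [0.4691, 0.0156, 0.1163]
eef_rot: [-0.35, -3.122, 0.0]
wrist_force: [-0.1, -0.2, -2.3]
width: 0.0342
finger_force: 94.5
```

```bash
python3 nav.py .470 .0145 .12 85.7
```

```text
t 6.9 p [0.4691 0.0156 0.1163] yawY 77.2 zax [-0. -0. -1.] q [-0.2   0.5   0.09  2.27 -0.13  0.37  1.35] F [-0.1 -0.2 -2.3] w 0.0342
shift [-1.1 -0.8 -3.7] az -8.5 shift after turn [-1.  -1.  -3.7] tilt fix [-0.   -0.01  0.  ]
```

>>> {"op": "step_arm", "data": {"commands": [0,0,0,0,0,3,-1,0,0,0,0,0,7,-1,0,0,0,0,0,9,-1,0,0,0,0,0,9,-1,0,0,0,0,0,9,-1,0,0,0,0,0,9,-1,0,0,0,0,0,9,-1,0,0,0,0,0,9,-1,0,0,0,0,0,9,-1,0,0,0,0,0,9,-1,0,0,0,0,0,9,-1,0,0,0,0,0,9,-1,0,0,0,0,0,9,-1,0,0,0,0,0,9,-1,0,0,0,0,0,9,-1,0,0,0,0,0,9,-1,0,0,0,0,0,9,-1,0,0,0,0,0,9,-1,0,0,0,0,0,9,-1,0,0,0,0,0,9,-1]}}

```text
time_s: 9.38
tcp_pos: [0.4691, 0.016, 0.116]
eef_rot: [-3.138, 0.14, 0.001]
wrist_force: [-1.7, 0.2, -3.5]
width: 0.0344
finger_force: 94.7
```

```bash
python3 nav.py .470 .0147 .1163 81.7;  python3 - <<'E'
from h import *
for c,(u,v) in dict(side=(230,120),top=(230,170)).items():
    s=save(c,c+'2.png'); cv2.imwrite(f'pics/{c}2c.png',cv2.resize(s[v:v+120,u:u+160],None,fx=5,fy=5,interpolation=cv2.INTER_CUBIC))
E
```

```text
t 9.4 p [0.4691 0.016  0.116 ] yawY -95.1 zax [-0.  0. -1.] q [-0.75  0.71  0.9   2.3  -1.03  0.64 -0.71] F [-1.7  0.2 -3.5] w 0.0344
shift [ 1.   1.2 -0.3] az 3.2 shift after turn [ 1.   1.1 -0.3] tilt fix [-0.    0.02  0.  ]
```

View pics/top2c.png

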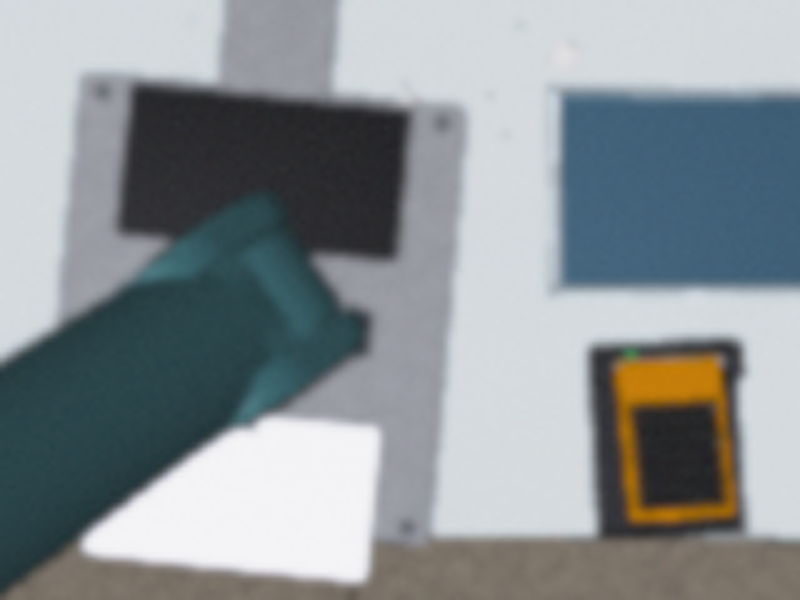

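View pics/side2c.png

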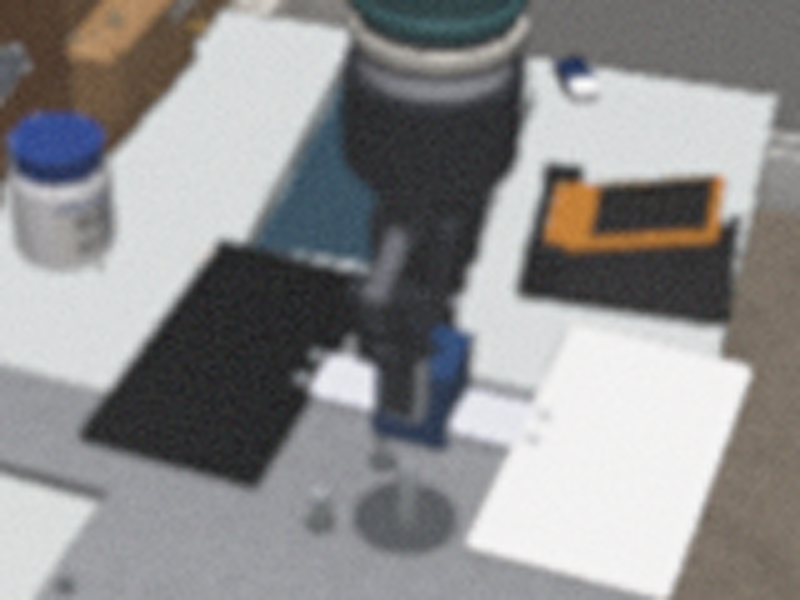

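Run:
```python
from fit import *
S=lambda u,v:('side',230+(u+.5)/5-.5,120+(v+.5)/5-.5)
z=.0955
o=[(T(135,86),(.138,.0825,z)),(T(411,112),(.138,-.0825,z)),(T(396,258),(.048,-.0825,z)),(T(119,232),(.048,.0825,z)),
(T(380,430),(-.048,-.0825,z)),(T(370,583),(-.138,-.0825,z)),(T(82,552),(-.138,.0825,z)),
(S(222,243),(.138,-.0825,z)),(S(84,436),(.138,.0825,z)),(S(258,487),(.048,.0825,z)),(S(572,325),(-.048,-.0825,z)),(S(752,372),(-.138,-.0825,z)),(S(668,598),(-.138,.0825,z)),(S(468,545),(-.048,.0825,z))]
a=fit(o,[.47,.015,-.08]);fit(o[:7],a);fit(o[7:],a); print(np.degrees(a[2]))
print('pin side',at(*S(405,517),.014))
```

```text
[ 0.4654  0.0187 -0.0926] res [[-1.3, -1.3], [-0.2, -0.8], [-0.1, 0.7], [-1.4, 0.2], [-0.2, -0.6], [-1.3, -0.1], [-0.6, 0.3], [0.2, -1.7], [-1.4, -0.8], [0.4, -0.8], [0.7, -1.0], [1.3, -1.4], [0.9, -0.0], [-0.2, -0.8]]
[ 0.4647  0.0166 -0.0938] res [[-0.6, -1.1], [0.6, -0.6], [0.6, 1.0], [-0.6, 0.4], [0.5, -0.4], [-0.6, 0.1], [0.1, 0.4]]
[ 0.4655  0.0215 -0.0909] res [[-0.3, -1.0], [-1.9, 0.1], [-0.0, 0.1], [0.3, -0.3], [1.0, -0.8], [0.7, 0.9], [-0.4, 0.0]]
-5.3077339202293965
pin side [0.47263502 0.01494878 0.014     ]
```

>>> {"op": "step_arm", "data": {"commands": [0,0,0,0,0,3,-1,4.7,0.9,0,0,0,0,-1,0,0,15,0,0,0,-1,0,0,15,0,0,0,-1,0,0,3,0,0,0,-1,0,0,3,0,0,0,-1,0,0,3,0,0,0,-1,0,0,3,0,0,0,-1,0,0,0,0,0,0,-1]}}

```text
time_s: 10.6
tcp_pos: [0.4737, 0.0141, 0.0743]
eef_rot: [-3.134, 0.213, 0.0]
wrist_force: [0.3, -0.4, -2.5]
width: 0.0343
finger_force: 94.7
```

```bash
python3 nav.py .4741 .0143 .0488 77.2
```

```text
t 10.6 p [0.4737 0.0141 0.0743] yawY -97.8 zax [-0.  0. -1.] q [-0.68  0.77  0.81  2.3  -1.17  0.58 -0.64] F [ 0.3 -0.4 -2.5] w 0.0343
shift [ 0.4 -0.3 25.5] az 5.0 shift after turn [ 0.3 -0.3 25.5] tilt fix [-0.    0.01  0.  ]
```

>>> {"op": "step_arm", "data": {"commands": [0,0,3,0,0,0,-1,0,0,3,0,0,0,-1,0,0,3,0,0,0,-1,0,0,3,0,0,0,-1,0,0,3,0,0,0,-1,0,0,3,0,0,0,-1,0,0,0,0,0,0,-1]}}

```text
time_s: 11.48
tcp_pos: [0.4736, 0.014, 0.0561]
eef_rot: [3.134, -0.213, -0.001]
wrist_force: [-1.1, 0.5, -2.1]
width: 0.0346
finger_force: 94.7
```

>>> {"op": "step_arm", "data": {"commands": [0,0,2,0,0,0,-1,0,0,2,0,0,0,-1,0,0,2,0,0,0,-1,0,0,0.7,0,0,0,-1,0,0,0,0,0,0,-1]}}

```text
time_s: 12.1
tcp_pos: [0.4737, 0.014, 0.0496]
eef_rot: [-3.134, 0.213, 0.0]
wrist_force: [0.3, 0.3, -2.4]
width: 0.0345
finger_force: 94.7
```

>>> {"op": "step_arm", "data": {"commands": [0,0,0,0,0,-1,-1,0,0,0,0,0,-1,-1,0,0,0.5,0,0,-1,-1,0,0,0,0,0,0,-1]}}

```text
time_s: 12.6
tcp_pos: [0.4739, 0.0136, 0.0492]
eef_rot: [3.138, -0.132, 0.001]
wrist_force: [0.1, -1.2, -2.2]
width: 0.0343
finger_force: 94.7
```

>>> {"op": "step_arm", "data": {"commands": [0,0,0,0,0,-0.7,-1,0,0,0,0,0,-0.7,-1,0,0,0,0,0,0,-1]}}

```text
time_s: 12.98
tcp_pos: [0.4742, 0.0128, 0.0493]
eef_rot: [3.138, -0.094, 0.002]
wrist_force: [1.7, -4.4, -1.8]
width: 0.0343
finger_force: 94.7
```

```bash
python3 -c "
from h import *
s=read_state();print(s['wrist_force'],s['ft_torque'])"; python3 nav.py .4741 .0143 .0488 77.2
```

```text
[ 1.68601047 -4.40014738 -1.82244039] [-0.94490024 -0.14681318 -0.09199699]
t 13.0 p [0.4742 0.0128 0.0493] yawY -93.4 zax [ 0.001 -0.002 -1.   ] q [-0.63  0.79  0.73  2.31 -1.24  0.52 -0.51] F [ 1.7 -4.4 -1.8] w 0.0343
shift [-0.2 -1.5  0.5] az 9.4 shift after turn [-0.4 -1.4  0.5] tilt fix [ 0.12 -0.08  0.  ]
```

>>> {"op": "step_arm", "data": {"commands": [0,0,0.3,0,0,0,-1,0,0,0,0,0,0,0,0,0,0,0,0,0,0,0,0,0,0,0,0,1,0,0,0,0,0,0,1,0,0,0,0,0,0,1,0,0,0,0,0,0,1,0,0,-20,0,0,0,1,0,0,-30,0,0,0,1,0,0,-30,0,0,0,1,0,0,-30,0,0,0,1,0,0,-30,0,0,0,1,0,0,0,0,0,0,1]}}

```text
time_s: 14.6
tcp_pos: [0.4748, 0.0139, 0.1903]
eef_rot: [-3.14, 0.092, -0.006]
wrist_force: [-0.0, 0.1, -0.4]
width: 0.0853
finger_force: 0.0
```

```bash
python3 nav.py .395 .267 .15 73.5
python3 - <<'E'
from h import *
for c,(u,v) in dict(side=(230,120)).items():
    s=save(c,c+'3.png'); cv2.imwrite(f'pics/{c}3c.png',cv2.resize(s[v:v+150,u-30:u+160],None,fx=4,fy=4,interpolation=cv2.INTER_CUBIC))
E
```

```text
t 14.6 p [0.4748 0.0139 0.1903] yawY -93.4 zax [ 0.004  0.001 -1.   ] q [-0.87  0.61  1.08  2.24 -0.83  0.77 -0.84] F [-0.   0.1 -0.4] w 0.0853
shift [ -94.7 -247.9   40.1] az 13.1 shift after turn [-148.6 -219.9   40.1] tilt fix [-0.04 -0.21  0.  ]
```

View pics/side3c.png

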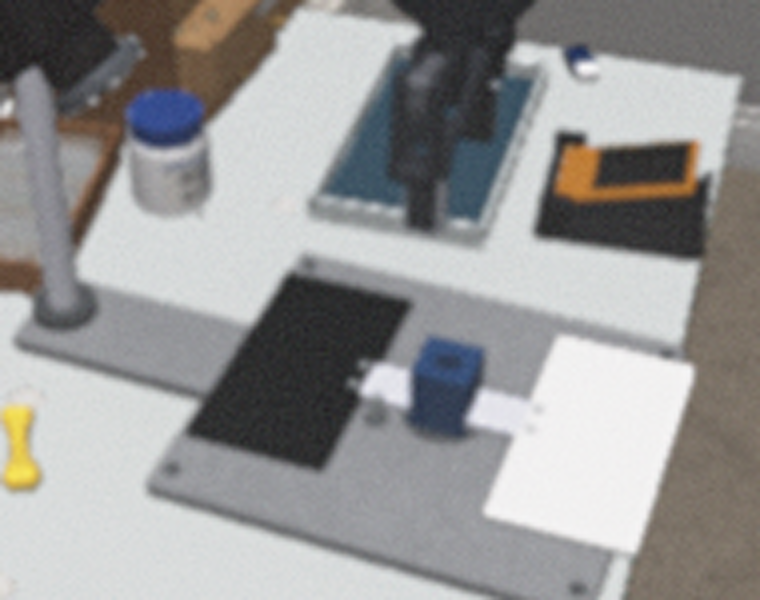

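The arm is seated, with the black plate toward the column and the bar touching the post at crop (375,408). I'll unwind the wrist, then collect the bones.

>>> {"op": "step_arm", "data": {"commands": [0,0,0,0,0,-10.5,1,0,0,0,0,0,-10.5,1,0,0,0,0,0,-10.5,1,0,0,0,0,0,-10.5,1,0,0,0,0,0,-10.5,1,0,0,0,0,0,-10.5,1,0,0,0,0,0,-10.5,1,0,0,0,0,0,-10.5,1,0,0,0,0,0,-10.5,1,0,0,0,0,0,-10.5,1,0,0,0,0,0,-10.5,1,0,0,0,0,0,-10.5,1,0,0,0,0,0,-10.5,1,0,0,0,0,0,-10.5,1,0,0,0,0,0,-10.5,1,0,0,0,0,0,-10,1]}}

```text
time_s: 16.65
tcp_pos: [0.4726, 0.0142, 0.1876]
eef_rot: [-0.424, -3.11, -0.0]
wrist_force: [0.2, 0.7, 0.8]
width: 0.0857
finger_force: 0.0
```

```bash
python3 nav.py .3965 .267 .12 73.5
```

```text
t 16.6 p [0.4726 0.0142 0.1876] yawY 74.5 zax [-0.003  0.001 -1.   ] q [-0.31  0.38  0.23  2.22 -0.16  0.55  1.35] F [0.2 0.7 0.8] w 0.0857
shift [140.9 223.2  68. ] az 1.0 shift after turn [144.6 220.8  68. ] tilt fix [-0.01 -0.16  0.  ]
```

>>> {"op": "step_arm", "data": {"commands": [0,0,0,0,-0.2,1,1,29,44,10,0,0,0,1,29,44,10,0,0,0,1,29,44,14,0,0,0,1,29,44,14,0,0,0,1,28.6,44.8,20,0,0,0,1,0,0,35,0,0,0,1,0,0,35,0,0,0,1,0,0,0,0,0,0,1]}}

```text
time_s: 17.77
tcp_pos: [0.3981, 0.2661, 0.0481]
eef_rot: [-0.465, -3.106, 0.008]
wrist_force: [0.3, 0.6, -0.3]
width: 0.0856
finger_force: 0.0
```

```bash
python3 nav.py .3965 .267 .02 73.5; python3 nav.py .560 .068 .12 85.7
```

```text
t 17.8 p [0.3981 0.2661 0.0481] yawY 73.0 zax [-0.001 -0.005 -1.   ] q [-0.77  0.65  0.12  2.28 -0.3   0.23  0.89] F [ 0.3  0.6 -0.3] w 0.0856
shift [ 1.8  0.5 28.1] az -0.5 shift after turn [ 1.8  0.5 28.1] tilt fix [-0.28 -0.    0.  ]
t 17.8 p [0.3981 0.2661 0.0481] yawY 73.0 zax [-0.001 -0.005 -1.   ] q [-0.77  0.65  0.12  2.28 -0.3   0.23  0.89] F [ 0.3  0.6 -0.3] w 0.0856
shift [-212.8 -142.4  -71.2] az -12.7 shift after turn [-176.2 -185.7  -71.2] tilt fix [-0.28 -0.    0.  ]
```

>>> {"op": "step_arm", "data": {"commands": [1.8,0.5,14,0,0,0,1,0,0,14,0,0,0,1,0,0,0,0,0,0,1,0,0,0,0,0,0,-1,0,0,0,0,0,0,-1,0,0,0,0,0,0,-1,0,0,0,0,0,0,-1,0,0,0,0,0,0,-1,0,0,0,0,0,0,-1,0,0,-20,0,0,0,-1,0,0,-30,0,0,0,-1,0,0,-30,0,0,0,-1,0,0,-20,0,0,-6,-1,0,0,0,0,0,-6.7,-1,0,0,0,0,0,0,-1], "squeeze": 40}}

```text
time_s: 19.65
tcp_pos: [0.398, 0.2682, 0.1225]
eef_rot: [0.116, 3.136, -0.001]
wrist_force: [-0.6, 0.2, 0.5]
width: 0.0124
finger_force: 39.1
```

```bash
python3 nav.py .5645 .0675 .12 85.7
```

```text
t 19.6 p [0.398  0.2682 0.1225] yawY 85.7 zax [ 0.003 -0.001 -1.   ] q [-0.8   0.5   0.15  2.25 -0.18  0.39  1.  ] F [-0.6  0.2  0.5] w 0.0124
shift [-180.9 -187.8    3.1] az 0.0 shift after turn [-181.1 -187.6    3.1] tilt fix [-0.02  0.2   0.  ]
```

>>> {"op": "step_arm", "data": {"commands": [-36,-37.5,0,0,0.2,0,-1,-36,-37.5,0,0,0,0,-1,-36,-37.5,0,0,0,0,-1,-36,-37.5,0,0,0,0,-1,-37,-37.8,3,0,0,0,-1,0,0,30,0,0,0,-1,0,0,30,0,0,0,-1,0,0,0,0,0,0,-1]}}

```text
time_s: 20.65
tcp_pos: [0.5627, 0.0672, 0.0571]
eef_rot: [-0.117, -3.133, 0.003]
wrist_force: [0.1, -0.5, 0.1]
width: 0.012
finger_force: 39.1
```

```bash
python3 nav.py .5645 .0675 .049 85.7
```

```text
t 20.6 p [0.5627 0.0672 0.0571] yawY 85.7 zax [-0.006 -0.002 -1.   ] q [-0.26  0.68  0.08  2.08 -0.13  0.39  1.43] F [ 0.1 -0.5  0.1] w 0.012
shift [-1.8  0.5  8.1] az 0.0 shift after turn [-1.8  0.5  8.1] tilt fix [-0.13 -0.35  0.  ]
```

>>> {"op": "step_arm", "data": {"commands": [0,0,4,0,-0.35,0,-1,-1.5,0,4.5,0,0,0,-1,0,0,0,0,0,0,-1,0,0,0,0,0,0,-0.35,0,0,0,0,0,0,-0.35,0,0,0,0,0,0,-0.35,0,0,-10,0,0,0,-0.3,0,0,-30,0,0,0,-0.3,0,0,-30,0,0,0,1,0,0,0,0,0,8.6,1,0,0,0,0,0,8.6,1,0,0,0,0,0,0,1]}}

```text
time_s: 22.15
tcp_pos: [0.5661, 0.0678, 0.1217]
eef_rot: [0.579, 3.081, -0.0]
wrist_force: [0.6, -0.2, -0.3]
width: 0.0855
finger_force: 0.0
```

```bash
python3 nav.py .4925 .2655 .05 68.5
```

```text
t 22.1 p [0.5661 0.0678 0.1217] yawY 68.7 zax [ 0.007 -0.001 -1.   ] q [-0.34  0.58  0.19  2.06 -0.21  0.51  1.21] F [ 0.6 -0.2 -0.3] w 0.0855
shift [140.8 157.4  71. ] az 0.2 shift after turn [141.4 156.8  71. ] tilt fix [0.07 0.38 0.  ]
```

>>> {"op": "step_arm", "data": {"commands": [35,39,0,0,0.4,0,1,35,39,0,0,0,0,1,35,39,0,0,0,0,1,35.4,40,0,0,0,0,1,0,0,25,0,0,0,1,0,0,25,0,0,0,1,0,0,20,0,0,0,1,0,0,0,0,0,0,1]}}

```text
time_s: 23.15
tcp_pos: [0.4916, 0.2647, 0.0501]
eef_rot: [-0.579, -3.084, 0.001]
wrist_force: [-0.2, -0.5, -1.0]
width: 0.0856
finger_force: 0.0
```

```bash
python3 nav.py .4925 .2655 .02 68.5
```

```text
t 23.1 p [0.4916 0.2647 0.0501] yawY 68.7 zax [-0.003  0.    -1.   ] q [-0.69  0.7   0.16  2.1  -0.3   0.37  0.91] F [-0.2 -0.5 -1. ] w 0.0856
shift [-0.7  1.2 30.1] az 0.2 shift after turn [-0.7  1.2 30.1] tilt fix [-0.06 -0.18  0.  ]
```

>>> {"op": "step_arm", "data": {"commands": [-0.7,1.2,15,0,0,0,1,0,0,15,0,0,0,1,0,0,0,0,0,0,1,0,0,0,0,0,0,-1,0,0,0,0,0,0,-1,0,0,0,0,0,0,-1,0,0,0,0,0,0,-1,0,0,0,0,0,0,-1,0,0,0,0,0,0,-1,0,0,-20,0,0,0,-1,0,0,-30,0,0,0,-1,0,0,-30,0,0,0,-1,0,0,-20,0,0,-8.5,-1,0,0,0,0,0,-8.5,-1,0,0,0,0,0,0,-1]}}

```text
time_s: 25.02
tcp_pos: [0.4935, 0.2658, 0.1212]
eef_rot: [-0.123, -3.138, -0.003]
wrist_force: [-0.3, -0.6, -0.0]
width: 0.0132
finger_force: 40.8
```

```bash
python3 nav.py .5615 .0277 .06 85.7
```

```text
t 25.0 p [0.4935 0.2658 0.1212] yawY 85.5 zax [-0.001  0.002 -1.   ] q [-0.68  0.57  0.15  2.08 -0.17  0.5   1.08] F [-0.3 -0.6 -0. ] w 0.0132
shift [ -86.5 -232.2   60.7] az -0.2 shift after turn [ -85.8 -232.4   60.7] tilt fix [ 0.1  -0.05  0.  ]
```

>>> {"op": "step_arm", "data": {"commands": [-21.6,-58,0,0,0,0,-1,-21.6,-58,0,0,0,0,-1,-21.6,-58,0,0,0,0,-1,-21.6,-58.2,0,0,0,0,-1,0,0,30,0,0,0,-1,0,0,30,0,0,0,-1,0,0,0,0,0,0,-1]}}

```text
time_s: 25.9
tcp_pos: [0.5598, 0.0275, 0.0584]
eef_rot: [-0.123, -3.133, -0.001]
wrist_force: [0.1, 0.5, -0.3]
width: 0.0133
finger_force: 40.8
```

```bash
python3 nav.py .5615 .0277 .049 85.7
```

```text
t 25.9 p [0.5598 0.0275 0.0584] yawY 85.5 zax [-0.006  0.001 -1.   ] q [-0.18  0.68  0.08  2.09 -0.13  0.38  1.49] F [ 0.1  0.5 -0.3] w 0.0133
shift [-1.7  0.3  9.4] az -0.2 shift after turn [-1.7  0.3  9.4] tilt fix [ 0.01 -0.37  0.  ]
```

>>> {"op": "step_arm", "data": {"commands": [0,0,4.5,0,-0.35,0,-1,-1.5,0,4.7,0,0,0,-1,0,0,0,0,0,0,-1,0,0,0,0,0,0,-0.35,0,0,0,0,0,0,-0.35,0,0,0,0,0,0,-0.35,0,0,-10,0,0,0,-0.3,0,0,-30,0,0,0,-0.3,0,0,-30,0,0,0,1,0,0,0,0,0,-7.5,1,0,0,0,0,0,-7.5,1,0,0,0,0,0,-7.5,1,0,0,0,0,0,0,1]}}

```text
time_s: 27.52
tcp_pos: [0.5633, 0.0275, 0.1222]
eef_rot: [-0.491, 3.097, 0.0]
wrist_force: [-0.3, -0.3, -0.5]
width: 0.0854
finger_force: 0.0
```

```bash
python3 nav.py .513 .3665 .05 108
```

```text
t 27.5 p [0.5633 0.0275 0.1222] yawY 108.0 zax [ 0.006  0.001 -1.   ] q [-0.13  0.57 -0.    2.07  0.    0.5   1.75] F [-0.3 -0.3 -0.5] w 0.0854
shift [-56.6 338.   72.3] az 0.0 shift after turn [-56.5 338.   72.3] tilt fix [-0.04  0.36  0.  ]
```

>>> {"op": "step_arm", "data": {"commands": [-8,48,0,0,0.35,0,1,-8,48,0,0,0,0,1,-8,48,0,0,0,0,1,-8,48,0,0,0,0,1,-8,48,0,0,0,0,1,-8,49,0,0,0,0,1,-8,49,0,0,0,0,1,0,0,25,0,0,0,1,0,0,25,0,0,0,1,0,0,20,0,0,0,1,0,0,0,0,0,0,1]}}

```text
time_s: 28.9
tcp_pos: [0.5103, 0.3654, 0.0499]
eef_rot: [0.493, -3.099, 0.004]
wrist_force: [-1.1, 0.6, 0.4]
width: 0.0854
finger_force: 0.0
```

```bash
python3 nav.py .513 .3665 .02 108
```

```text
t 28.9 p [0.5103 0.3654 0.0499] yawY 108.1 zax [-0.003 -0.003 -1.   ] q [-0.72  0.74  0.04  1.94 -0.06  0.47  1.25] F [-1.1  0.6  0.4] w 0.0854
shift [-3.   0.3 29.9] az 0.1 shift after turn [-3.   0.3 29.9] tilt fix [-0.13 -0.21  0.  ]
```

>>> {"op": "step_arm", "data": {"commands": [-2.5,0.3,15,0,0,0,1,0,0,15,0,0,0,1,0,0,0,0,0,0,1,0,0,0,0,0,0,-1,0,0,0,0,0,0,-1,0,0,0,0,0,0,-1,0,0,0,0,0,0,-1,0,0,0,0,0,0,-1,0,0,0,0,0,0,-1,0,0,-20,0,0,0,-1,0,0,-30,0,0,0,-1,0,0,-30,0,0,0,-1,0,0,-20,0,0,7.5,-1,0,0,0,0,0,7.5,-1,0,0,0,0,0,7.3,-1,0,0,0,0,0,0,-1]}}

```text
time_s: 30.9
tcp_pos: [0.5133, 0.3675, 0.1221]
eef_rot: [0.112, 3.139, -0.001]
wrist_force: [-0.2, 0.3, -0.2]
width: 0.014
finger_force: 40.1
```

```bash
python3 nav.py .5585 -.0122 .06 85.7
```

```text
t 30.9 p [0.5133 0.3675 0.1221] yawY 85.9 zax [ 0.    -0.001 -1.   ] q [-0.81  0.64  0.16  1.92 -0.17  0.6   0.97] F [-0.2  0.3 -0.2] w 0.014
shift [ -72.1 -375.5   62.5] az 0.2 shift after turn [ -73.5 -375.2   62.5] tilt fix [-0.05  0.02  0.  ]
```

>>> {"op": "step_arm", "data": {"commands": [-10.3,-53.6,0,0,0,0,-1,-10.3,-53.6,0,0,0,0,-1,-10.3,-53.6,0,0,0,0,-1,-10.3,-53.6,0,0,0,0,-1,-10.3,-53.6,0,0,0,0,-1,-10.3,-53.6,0,0,0,0,-1,-10.3,-53.6,0,0,0,0,-1,0,0,30,0,0,0,-1,0,0,30,0,0,0,-1,0,0,0,0,0,0,-1]}}

```text
time_s: 32.15
tcp_pos: [0.5565, -0.0123, 0.0603]
eef_rot: [-0.112, -3.135, 0.001]
wrist_force: [-0.0, -0.5, 0.0]
width: 0.0136
finger_force: 40.1
```

```bash
python3 nav.py .5585 -.0122 .049 85.7
```

```text
t 32.1 p [ 0.5565 -0.0123  0.0603] yawY 85.9 zax [-0.005 -0.001 -1.   ] q [-0.11  0.67  0.07  2.1  -0.12  0.38  1.56] F [-0.  -0.5  0. ] w 0.0136
shift [-2.1  0.3 11.3] az 0.2 shift after turn [-2.1  0.3 11.3] tilt fix [-0.06 -0.26  0.  ]
```

Next is bone4 at (0.3955,0.3695), yaw 176, which puts the tool y axis at 86.

>>> {"op": "step_arm", "data": {"commands": [0,0,5.5,0,-0.3,0,-1,-1.8,0,5.5,0,0,0,-1,0,0,0,0,0,0,-1,0,0,0,0,0,0,-0.35,0,0,0,0,0,0,-0.35,0,0,0,0,0,0,-0.35,0,0,-10,0,0,0,-0.3,0,0,-30,0,0,0,-0.3,0,0,-30,0,0,0,1,0,0,0,0,0,0,1]}}

```text
time_s: 33.4
tcp_pos: [0.5614, -0.0122, 0.1234]
eef_rot: [0.115, 3.129, -0.001]
wrist_force: [0.8, 0.7, -0.1]
width: 0.0656
finger_force: 0.0
```

```bash
python3 nav.py .3965 .3695 .05 86
```

```text
t 33.4 p [ 0.5614 -0.0122  0.1234] yawY 85.8 zax [ 0.011 -0.001 -1.   ] q [-0.13  0.57  0.1   2.08 -0.11  0.49  1.54] F [ 0.8  0.7 -0.1] w 0.0656
shift [193.1 368.7  71.2] az -0.2 shift after turn [191.9 369.3  71.2] tilt fix [-0.02  0.61  0.  ]
```

>>> {"op": "step_arm", "data": {"commands": [27.6,52.7,0,0,0.6,0,1,27.6,52.7,0,0,0,0,1,27.6,52.7,0,0,0,0,1,27.6,52.7,0,0,0,0,1,27.6,52.7,0,0,0,0,1,27.6,52.7,0,0,0,0,1,27.6,52.7,0,0,0,0,1,0,0,25,0,0,0,1,0,0,25,0,0,0,1,0,0,20,0,0,0,1,0,0,0,0,0,0,1]}}

```text
time_s: 34.78
tcp_pos: [0.3922, 0.3687, 0.0494]
eef_rot: [-0.114, -3.131, 0.006]
wrist_force: [0.2, -0.2, 0.9]
width: 0.0854
finger_force: 0.0
```

```bash
python3 nav.py .3965 .3695 .02 86
```

```text
t 34.8 p [0.3922 0.3687 0.0494] yawY 85.8 zax [-0.008 -0.004 -1.   ] q [-0.92  0.68  0.12  2.14 -0.24  0.34  0.89] F [ 0.2 -0.2  0.9] w 0.0854
shift [-4.5  1.2 29.4] az -0.2 shift after turn [-4.5  1.2 29.4] tilt fix [-0.24 -0.47  0.  ]
```

>>> {"op": "step_arm", "data": {"commands": [-4,1.2,15,0,-0.4,0,1,0,0,14.5,0,0,0,1,0,0,0,0,0,0,1,0,0,0,0,0,0,-1,0,0,0,0,0,0,-1,0,0,0,0,0,0,-1,0,0,0,0,0,0,-1,0,0,0,0,0,0,-1,0,0,0,0,0,0,-1,0,0,-20,0,0,0,-1,0,0,-30,0,0,0,-1,0,0,-30,0,0,0,-1,0,0,-20,0,0,0,-1,0,0,0,0,0,0,-1]}}

```text
time_s: 36.52
tcp_pos: [0.3979, 0.3714, 0.1226]
eef_rot: [0.114, 3.136, 0.002]
wrist_force: [-0.1, 0.5, -0.3]
width: 0.0112
finger_force: 40.2
```

```bash
python3 nav.py .5555 -.0521 .06 85.7
```

```text
t 36.5 p [0.3979 0.3714 0.1226] yawY 85.8 zax [ 0.004  0.001 -1.   ] q [-0.97  0.56  0.18  2.12 -0.21  0.48  0.87] F [-0.1  0.5 -0.3] w 0.0112
shift [-187.9 -411.    62.7] az 0.1 shift after turn [-188.7 -410.6   62.7] tilt fix [0.07 0.2  0.  ]
```

>>> {"op": "step_arm", "data": {"commands": [-23.5,-51.4,0,0,0.2,0,-1,-23.5,-51.4,0,0,0,0,-1,-23.5,-51.4,0,0,0,0,-1,-23.5,-51.4,0,0,0,0,-1,-23.5,-51.4,0,0,0,0,-1,-23.5,-51.4,0,0,0,0,-1,-23.5,-51.4,0,0,0,0,-1,-23.5,-51.4,0,0,0,0,-1,0,0,30,0,0,0,-1,0,0,30,0,0,0,-1,0,0,0,0,0,0,-1]}}

```text
time_s: 37.9
tcp_pos: [0.552, -0.053, 0.0587]
eef_rot: [-0.115, -3.131, 0.001]
wrist_force: [-1.1, 0.3, -0.3]
width: 0.0115
finger_force: 40.2
```

```bash
python3 nav.py .5555 -.0521 .049 85.7
```

```text
t 37.9 p [ 0.552  -0.053   0.0587] yawY 85.8 zax [-0.009 -0.    -1.   ] q [-0.04  0.67  0.07  2.1  -0.12  0.38  1.62] F [-1.1  0.3 -0.3] w 0.0115
shift [-3.5  1.2  9.7] az 0.1 shift after turn [-3.5  1.2  9.7] tilt fix [-0.06 -0.5   0.  ]
```

Release, lift and take a look. I'll step back toward the pedal side so the view is clear.

>>> {"op": "step_arm", "data": {"commands": [0,0,5,0,-0.5,0,-1,-3.3,1.2,4.5,0,0,0,-1,0,0,0,0,0,0,-1,0,0,0,0,0,0,-0.35,0,0,0,0,0,0,-0.35,0,0,0,0,0,0,-0.35,0,0,-10,0,0,0,-0.3,0,0,-30,0,0,0,-0.3,0,0,-40,0,0,0,-0.3,20,-20,0,0,0,0,-1,40,-30,0,0,0,0,-1,40,-30,0,0,0,0,-1,40,-40,0,0,0,0,-1,20,-40,0,0,0,0,-1,0,0,0,0,0,0,-1]}}

```text
time_s: 39.78
tcp_pos: [0.3837, -0.2031, 0.1319]
eef_rot: [0.127, 3.133, -0.004]
wrist_force: [0.5, 0.1, -0.7]
width: -0.0002
finger_force: 0.0
```

```bash
python3 nav.py .378 -.242 .10 90
python3 - <<'E'
from h import *
i=[]
for c,(u,v) in dict(side=(225,160),top=(230,170)).items():
    s=save(c,c+'4.png'); i.append(cv2.resize(s[v:v+80,u:u+110],None,fx=7,fy=7,interpolation=cv2.INTER_CUBIC)[:300 if 0 else 560])
cv2.imwrite('pics/m4.png',cv2.resize(np.vstack(i),None,fx=.53,fy=.53))
for n in ('bone_a','tray'):
  for c in('top','side'): print(n,[(round(d['confidence'],2),np.round(at(c,d['centre'][0]*560,d['centre'][1]*420,.037 if n=='bone_a' else .01),3)) for d in search_frame(n,c)])
E
```

```text
t 39.8 p [ 0.3837 -0.2031  0.1319] yawY 85.4 zax [ 0.006 -0.003 -1.   ] q [ 0.34  0.44  0.05  2.34 -0.06  0.35  1.94] F [ 0.5  0.1 -0.7] w -0.0002
shift [  2.7 -39.2  32. ] az -4.6 shift after turn [  5.9 -38.8  32. ] tilt fix [-0.14  0.36  0.  ]
bone_a [(0.69, array([ 0.547, -0.053,  0.037])), (0.68, array([ 0.557, -0.018,  0.037])), (0.64, array([0.697, 0.118, 0.037])), (0.61, array([0.562, 0.07 , 0.037])), (0.55, array([0.563, 0.026, 0.037]))]
bone_a [(0.64, array([0.562, 0.069, 0.037])), (0.64, array([ 0.545, -0.051,  0.037])), (0.56, array([0.555, 0.04 , 0.037])), (0.52, array([0.693, 0.129, 0.037])), (0.51, array([ 0.555, -0.014,  0.037]))]
tray [(0.62, array([ 0.543, -0.301,  0.01 ]))]
tray [(0.69, array([ 0.541, -0.294,  0.01 ]))]
```

View pics/m4.png

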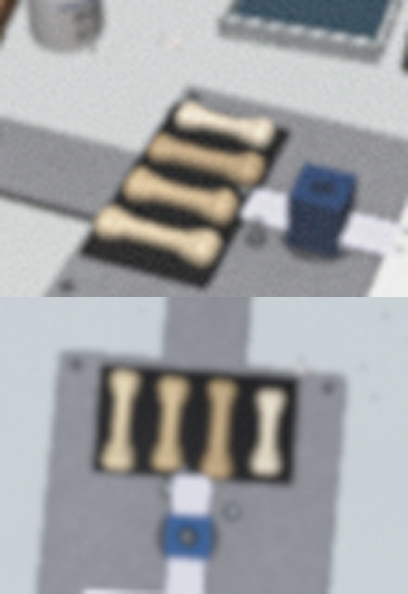

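All four bones lie on the plate (lower half, x 120 to 270, y 370 to 475) and the bar is still at the stop. Next, the pedal.

>>> {"op": "step_arm", "data": {"commands": [3,-18,10,0,0.3,0,-1,3,-19,10,0,0,0,-1,0,0,15,0,0,0,-1,0,0,12,0,0,0,-1,0,0,8,0,0,0,-1,0,0,0,0,0,0,-1,0,0,0,0,0,0,-1]}}

```text
time_s: 40.95
tcp_pos: [0.378, -0.2363, 0.0765]
eef_rot: [0.114, 3.138, -0.002]
wrist_force: [-0.2, -0.3, 0.1]
width: -0.0001
finger_force: 0.0
```

>>> {"op": "step_arm", "data": {"commands": [0,0,5,0,0,0,-1,0,0,5,0,0,0,-1,0,0,4,0,0,0,-1,0,0,0,0,0,0,-1]}}

```text
time_s: 41.45
tcp_pos: [0.377, -0.2365, 0.062]
eef_rot: [0.116, 3.139, -0.001]
wrist_force: [-1.5, -0.1, 4.1]
width: -0.0004
finger_force: 1.7
```

>>> {"op": "step_arm", "data": {"commands": [0,0,3,0,0,0,-1,0,0,3,0,0,0,-1,0,0,3,0,0,0,-1,0,0,0,0,0,0,-1]}}

```text
time_s: 41.95
tcp_pos: [0.3771, -0.2363, 0.053]
eef_rot: [0.115, 3.139, -0.001]
wrist_force: [-3.5, -0.7, 5.9]
width: -0.0001
finger_force: 2.4
```

>>> {"op": "step_arm", "data": {"commands": [0,0,1.5,0,0,0,-1,0,0,1.5,0,0,0,-1,0,0,0,0,0,0,-1]}}

```text
time_s: 42.32
tcp_pos: [0.377, -0.2363, 0.0503]
eef_rot: [0.115, 3.139, -0.001]
wrist_force: [-3.2, 1.5, 6.4]
width: -0.0002
finger_force: 2.9
```

>>> {"op": "step_arm", "data": {"commands": [0,0,1,0,0,0,-1,0,0,1,0,0,0,-1,0,0,0,0,0,0,-1]}}

```text
time_s: 42.7
tcp_pos: [0.3769, -0.2364, 0.0496]
eef_rot: [0.115, 3.139, -0.001]
wrist_force: [-5.7, 0.3, 24.0]
width: 0.0004
finger_force: 12.0
```

>>> {"op": "step_arm", "data": {"commands": [0,0,1,0,0,0,-1,0,0,0.7,0,0,0,-1,0,0,0,0,0,0,-1]}}

```text
time_s: 43.08
tcp_pos: [0.3769, -0.2364, 0.0491]
eef_rot: [0.116, 3.138, -0.002]
wrist_force: [-6.7, 1.6, 41.1]
width: 0.0002
finger_force: 20.0
```

The force jumped at z 0.0496, so the pedal is on its stop. Release, then find the tray again.

>>> {"op": "step_arm", "data": {"commands": [0,0,0,0,0,0,-1,0,0,-5,0,0,0,-1,0,0,-10,0,0,0,-1,0,0,-15,0,0,0,-1,0,0,-30,0,0,0,-1,0,0,-40,0,0,0,-1,0,0,0,0,0,0,-1]}}

```text
time_s: 43.95
tcp_pos: [0.3799, -0.2373, 0.1493]
eef_rot: [0.114, 3.131, -0.006]
wrist_force: [-0.6, -0.8, -0.2]
width: -0.0002
finger_force: 0.0
```

```bash
python3 nav.py .555 -.0521 .13 85.7
python3 - <<'E'
from h import *
t=save('top','t5.png'); s=save('side','s5.png')
a=cv2.resize(t[175:275,330:440],None,fx=3.6,fy=3.6,interpolation=cv2.INTER_CUBIC); b=cv2.resize(s[120:220,270:400],None,fx=3.6,fy=3.6,interpolation=cv2.INTER_CUBIC)[:, :]
o=np.zeros((360,a.shape[1]+b.shape[1],3),np.uint8);o[:,:a.shape[1]]=a;o[:,a.shape[1]:]=b[:360];cv2.imwrite('pics/m5.png',o[:, :800]);print(a.shape,b.shape)
E
```

```text
t 44.0 p [ 0.3799 -0.2373  0.1493] yawY 85.8 zax [ 0.008 -0.004 -1.   ] q [ 0.42  0.42  0.05  2.3  -0.05  0.41  2.01] F [-0.6 -0.8 -0.2] w -0.0002
shift [-161.   197.5   19.9] az 0.1 shift after turn [-160.6  197.9   19.9] tilt fix [-0.21  0.48  0.  ]
(360, 396, 3) (360, 468, 3)
```

View pics/m5.png

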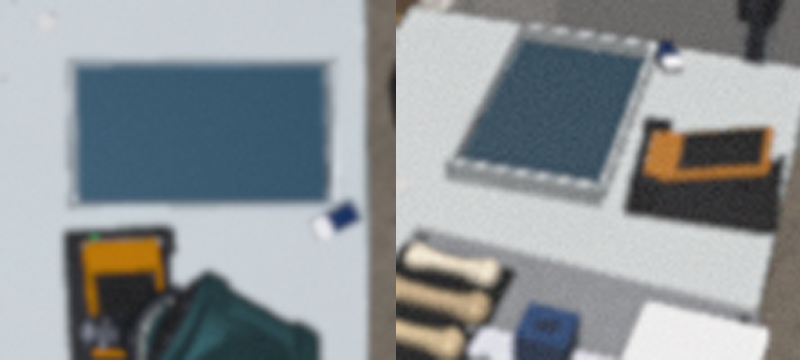

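The tray was knocked: its lining now spans crop (77,63) to (328,203). Re-fitting it.

Run:
```python
from fit import *
T=lambda u,v:('top',330+u/3.6,175+v/3.6)
S=lambda u,v:('side',270+(u-396)/3.6,120+v/3.6)
t=[(T(77,63),(.061,.111,.012)),(T(328,63),(.061,-.111,.012)),(T(325,200),(-.061,-.111,.012)),(T(80,203),(-.061,.111,.012)),
(S(521,30),(.065,-.115,.02)),(S(657,46),(-.065,-.115,.02)),(S(603,186),(-.065,.115,.02)),(S(446,165),(.065,.115,.02))]
q=fit(t,[.54,-.3,0])
for y in(.06,.02,-.02,-.06):
    print(np.round([q[0]-np.sin(q[2])*y,q[1]+np.cos(q[2])*y],4))
```

```text
[ 0.5424 -0.3115  0.0046] res [[-1.5, -0.6], [-0.5, -0.3], [1.0, 0.9], [-2.0, 0.0], [-0.5, -2.9], [0.5, -1.4], [0.4, -0.0], [0.0, -1.9]]
[ 0.5421 -0.2515]
[ 0.5423 -0.2915]
[ 0.5425 -0.3315]
[ 0.5427 -0.3715]
```

>>> {"op": "step_arm", "data": {"commands": [-40,49.5,0,0,0.45,0,-0.3,-40,49.5,0,0,0,0,-0.3,-40,49.5,0,0,0,0,-0.3,-39,49.5,0,0,0,0,-0.3,0,0,20,0,0,0,-0.3,0,0,40,0,0,0,-0.3,0,0,10,0,0,0,-0.3,0,0,0,0,0,0,-0.3,0,0,0,0,0,0,-0.3]}}

```text
time_s: 45.18
tcp_pos: [0.5481, -0.0537, 0.0764]
eef_rot: [-0.115, -3.134, 0.001]
wrist_force: [0.7, 0.5, 0.0]
width: 0.0301
finger_force: 0.0
```

```bash
python3 nav.py .554 -.0521 .049 85.7
```

```text
t 45.2 p [ 0.5481 -0.0537  0.0764] yawY 85.8 zax [-0.005 -0.001 -1.   ] q [-0.03  0.64  0.06  2.11 -0.1   0.4   1.61] F [0.7 0.5 0. ] w 0.0301
shift [-5.9  2.1 27.4] az 0.1 shift after turn [-5.9  2.1 27.4] tilt fix [-0.06 -0.28  0.  ]
```

>>> {"op": "step_arm", "data": {"commands": [-4,2.1,12,0,0,0,-0.3,0,0,15,0,0,0,-0.3,0,0,0,0,0,0,-0.3,0,0,0,0,0,0,-1,0,0,0,0,0,0,-1,0,0,0,0,0,0,-1,0,0,0,0,0,0,-1,0,0,-10,0,0,0,-1,0,0,-30,0,0,0,-1,0,0,-35,0,0,0,-1,0,0,0,0,0,0,-1]}}

```text
time_s: 46.55
tcp_pos: [0.554, -0.0518, 0.1268]
eef_rot: [0.115, 3.139, -0.001]
wrist_force: [0.0, -0.2, -0.7]
width: 0.0199
finger_force: 39.1
```

```bash
python3 nav.py .5427 -.3715 .08 85.7
```

```text
t 46.5 p [ 0.554  -0.0518  0.1268] yawY 85.8 zax [ 0.    -0.001 -1.   ] q [-0.05  0.56  0.08  2.08 -0.09  0.51  1.6 ] F [ 0.  -0.2 -0.7] w 0.0199
shift [ -12.  -319.7   47. ] az 0.1 shift after turn [ -12.6 -319.6   47. ] tilt fix [-0.04  0.01  0.  ]
```

>>> {"op": "step_arm", "data": {"commands": [-3.4,-53.3,0,0,0,0,-1,-3.4,-53.3,0,0,0,0,-1,-3.4,-53.3,0,0,0,0,-1,-3.4,-53.3,0,0,0,0,-1,-3.4,-53.3,0,0,0,0,-1,-3.4,-53.3,0,0,0,0,-1,0,0,35,0,0,0,-1,0,0,30,0,0,0,-1,0,0,15,0,0,0,-1,0,0,0,0,0,0,-1,0,0,0,0,0,0,-1]}}

```text
time_s: 47.92
tcp_pos: [0.5492, -0.3723, 0.0448]
eef_rot: [-0.114, -3.135, 0.003]
wrist_force: [0.9, -0.6, 0.2]
width: 0.0199
finger_force: 39.2
```

```bash
python3 nav.py .550 -.3715 .027 85.7
```

```text
t 47.9 p [ 0.5492 -0.3723  0.0448] yawY 85.8 zax [-0.005 -0.001 -1.   ] q [ 0.5   0.77  0.04  1.86 -0.04  0.51  2.06] F [ 0.9 -0.6  0.2] w 0.0199
shift [-0.8  0.9 17.8] az 0.1 shift after turn [-0.8  0.9 17.8] tilt fix [-0.1  -0.28  0.  ]
```

>>> {"op": "step_arm", "data": {"commands": [0,0,9,0,0,0,-1,0,0,8,0,0,0,-1,0,0,0,0,0,0,-1,0,0,0,0,0,0,-0.25,0,0,0,0,0,0,-0.25,0,0,0,0,0,0,-0.25,0,0,-10,0,0,0,-0.25,0,0,-30,0,0,0,-0.3,0,0,-35,0,0,0,-0.3,0,0,-30,0,0,0,-0.3,0,0,0,0,0,0,-0.3]}}

```text
time_s: 49.3
tcp_pos: [0.5509, -0.3733, 0.1355]
eef_rot: [-0.115, -3.139, 0.006]
wrist_force: [0.2, 0.0, 0.3]
width: 0.0298
finger_force: 0.0
```

```bash
python3 nav.py .556 -.013 .08 85.7
```

```text
t 49.3 p [ 0.5509 -0.3733  0.1355] yawY 85.8 zax [-0.001 -0.004 -1.   ] q [ 0.49  0.65  0.05  1.83 -0.04  0.66  2.06] F [0.2 0.  0.3] w 0.0298
shift [ 21.2 359.9  54. ] az 0.1 shift after turn [ 21.9 359.9  54. ] tilt fix [-0.23 -0.02  0.  ]
```

>>> {"op": "step_arm", "data": {"commands": [3.0,51.4,0,0,0,0,-0.3,3.0,51.4,0,0,0,0,-0.3,3.0,51.4,0,0,0,0,-0.3,3.0,51.4,0,0,0,0,-0.3,3.0,51.4,0,0,0,0,-0.3,3.0,51.4,0,0,0,0,-0.3,3.0,51.4,0,0,0,0,-0.3,0,0,35,0,0,0,-0.3,0,0,25,0,0,0,-0.3,0,0,0,0,0,0,-0.3,0,0,0,0,0,0,-0.3]}}

```text
time_s: 50.68
tcp_pos: [0.5541, -0.0119, 0.072]
eef_rot: [-0.115, -3.133, 0.001]
wrist_force: [0.1, 0.0, 0.4]
width: 0.0298
finger_force: 0.0
```

```bash
python3 nav.py .556 -.013 .049 85.7
```

```text
t 50.7 p [ 0.5541 -0.0119  0.072 ] yawY 85.8 zax [-0.006 -0.001 -1.   ] q [-0.11  0.65  0.06  2.1  -0.1   0.4   1.53] F [0.1 0.  0.4] w 0.0298
shift [-2.1 -0.9 22.9] az 0.1 shift after turn [-2.1 -0.9 22.9] tilt fix [-0.06 -0.35  0.  ]
```

>>> {"op": "step_arm", "data": {"commands": [0,-0.5,8,0,-0.3,0,-0.3,0,0,15,0,0,0,-0.3,0,0,0,0,0,0,-0.3,0,0,0,0,0,0,-1,0,0,0,0,0,0,-1,0,0,0,0,0,0,-1,0,0,0,0,0,0,-1,0,0,-10,0,0,0,-1,0,0,-30,0,0,0,-1,0,0,-35,0,0,0,-1,0,0,0,0,0,0,-1]}}

```text
time_s: 52.05
tcp_pos: [0.556, -0.0122, 0.1267]
eef_rot: [0.115, 3.134, -0.001]
wrist_force: [-0.2, -0.6, -0.9]
width: 0.0141
finger_force: 41.3
```

```bash
python3 nav.py .545 -.3315 .08 85.7
```

```text
t 52.0 p [ 0.556  -0.0122  0.1267] yawY 85.8 zax [ 0.005 -0.001 -1.   ] q [-0.12  0.56  0.08  2.09 -0.09  0.5   1.53] F [-0.2 -0.6 -0.9] w 0.0141
shift [ -12.1 -319.3   46.9] az 0.1 shift after turn [ -12.7 -319.3   46.9] tilt fix [-0.02  0.3   0.  ]
```

>>> {"op": "step_arm", "data": {"commands": [-2,-53.2,0,0,0.3,0,-1,-2,-53.2,0,0,0,0,-1,-2,-53.2,0,0,0,0,-1,-2,-53.2,0,0,0,0,-1,-2,-53.2,0,0,0,0,-1,-2,-53.2,0,0,0,0,-1,0,0,35,0,0,0,-1,0,0,30,0,0,0,-1,0,0,15,0,0,0,-1,0,0,0,0,0,0,-1,0,0,0,0,0,0,-1]}}

```text
time_s: 53.42
tcp_pos: [0.5428, -0.3315, 0.0447]
eef_rot: [-0.114, -3.135, 0.002]
wrist_force: [-0.2, 0.7, -0.9]
width: 0.0142
finger_force: 41.3
```

```bash
python3 nav.py .545 -.3315 .027 85.7
```

```text
t 53.4 p [ 0.5428 -0.3315  0.0447] yawY 85.8 zax [-0.005 -0.001 -1.   ] q [ 0.45  0.75  0.03  1.92 -0.04  0.47  2.01] F [-0.2  0.7 -0.9] w 0.0142
shift [-2.3  0.2 17.7] az 0.1 shift after turn [-2.3  0.2 17.7] tilt fix [-0.09 -0.28  0.  ]
```

>>> {"op": "step_arm", "data": {"commands": [0,0,9,0,0,0,-1,0,0,8,0,0,0,-1,0,0,0,0,0,0,-1,0,0,0,0,0,0,-0.3,0,0,0,0,0,0,-0.3,0,0,0,0,0,0,-0.3,0,0,-10,0,0,0,-0.3,0,0,-30,0,0,0,-0.3,0,0,-35,0,0,0,-0.3,0,0,-30,0,0,0,-0.3,0,0,0,0,0,0,-0.3]}}

```text
time_s: 54.8
tcp_pos: [0.5445, -0.3326, 0.1353]
eef_rot: [-0.115, -3.139, 0.006]
wrist_force: [0.3, 0.0, -0.3]
width: 0.0298
finger_force: 0.0
```

```bash
python3 nav.py .5615 .0272 .08 85.7
```

```text
t 54.8 p [ 0.5445 -0.3326  0.1353] yawY 85.8 zax [-0.001 -0.004 -1.   ] q [ 0.45  0.62  0.04  1.89 -0.04  0.63  2.01] F [ 0.3  0.  -0.3] w 0.0298
shift [  9.4 360.3  54. ] az 0.1 shift after turn [ 10.  360.2  54. ] tilt fix [-0.22 -0.02  0.  ]
```

>>> {"op": "step_arm", "data": {"commands": [1.2,51.4,0,0,0,0,-0.3,1.2,51.4,0,0,0,0,-0.3,1.2,51.4,0,0,0,0,-0.3,1.2,51.4,0,0,0,0,-0.3,1.2,51.4,0,0,0,0,-0.3,1.2,51.4,0,0,0,0,-0.3,1.2,51.4,0,0,0,0,-0.3,0,0,35,0,0,0,-0.3,0,0,25,0,0,0,-0.3,0,0,0,0,0,0,-0.3,0,0,0,0,0,0,-0.3]}}

```text
time_s: 56.18
tcp_pos: [0.5603, 0.0278, 0.0719]
eef_rot: [-0.115, -3.133, 0.001]
wrist_force: [0.1, -0.1, -0.7]
width: 0.0298
finger_force: 0.0
```

```bash
python3 nav.py .5615 .0272 .049 85.7
```

```text
t 56.2 p [0.5603 0.0278 0.0719] yawY 85.8 zax [-0.006 -0.001 -1.   ] q [-0.18  0.65  0.06  2.09 -0.1   0.41  1.46] F [ 0.1 -0.1 -0.7] w 0.0298
shift [-1.4 -0.5 22.9] az 0.1 shift after turn [-1.4 -0.5 22.9] tilt fix [-0.06 -0.35  0.  ]
```

>>> {"op": "step_arm", "data": {"commands": [-0.5,-0.5,8,0,-0.3,0,-0.3,0,0,15,0,0,0,-0.3,0,0,0,0,0,0,-0.3,0,0,0,0,0,0,-1,0,0,0,0,0,0,-1,0,0,0,0,0,0,-1,0,0,0,0,0,0,-1,0,0,-10,0,0,0,-1,0,0,-30,0,0,0,-1,0,0,-35,0,0,0,-1,0,0,0,0,0,0,-1]}}

```text
time_s: 57.55
tcp_pos: [0.5628, 0.0276, 0.1267]
eef_rot: [0.115, 3.134, -0.0]
wrist_force: [0.3, 0.2, -0.5]
width: 0.0132
finger_force: 40.9
```

```bash
python3 nav.py .545 -.2915 .08 85.7
```

```text
t 57.5 p [0.5628 0.0276 0.1267] yawY 85.8 zax [ 0.005 -0.    -1.   ] q [-0.19  0.56  0.08  2.07 -0.09  0.51  1.46] F [ 0.3  0.2 -0.5] w 0.0132
shift [  -5.4 -319.6   46.7] az 0.1 shift after turn [  -6.  -319.6   46.7] tilt fix [0.01 0.3  0.  ]
```

>>> {"op": "step_arm", "data": {"commands": [-1,-53.2,0,0,0.3,0,-1,-1,-53.2,0,0,0,0,-1,-1,-53.2,0,0,0,0,-1,-1,-53.2,0,0,0,0,-1,-1,-53.2,0,0,0,0,-1,-1,-53.2,0,0,0,0,-1,0,0,35,0,0,0,-1,0,0,30,0,0,0,-1,0,0,15,0,0,0,-1,0,0,0,0,0,0,-1,0,0,0,0,0,0,-1]}}

```text
time_s: 58.92
tcp_pos: [0.5435, -0.2913, 0.0447]
eef_rot: [-0.114, -3.135, 0.002]
wrist_force: [0.0, -0.2, 0.4]
width: 0.0131
finger_force: 40.9
```

```bash
python3 nav.py .545 -.2915 .027 85.7
```

```text
t 58.9 p [ 0.5435 -0.2913  0.0447] yawY 85.8 zax [-0.005 -0.001 -1.   ] q [ 0.4   0.74  0.03  1.97 -0.04  0.44  1.95] F [ 0.  -0.2  0.4] w 0.0131
shift [-1.6 -0.  17.7] az 0.1 shift after turn [-1.6 -0.  17.7] tilt fix [-0.09 -0.28  0.  ]
```

>>> {"op": "step_arm", "data": {"commands": [0,0,9,0,0,0,-1,0,0,8,0,0,0,-1,0,0,0,0,0,0,-1,0,0,0,0,0,0,-0.3,0,0,0,0,0,0,-0.3,0,0,0,0,0,0,-0.3,0,0,-10,0,0,0,-0.3,0,0,-30,0,0,0,-0.3,0,0,-35,0,0,0,-0.3,0,0,-30,0,0,0,-0.3,0,0,0,0,0,0,-0.3]}}

```text
time_s: 60.3
tcp_pos: [0.5452, -0.2922, 0.1352]
eef_rot: [-0.115, -3.139, 0.005]
wrist_force: [1.0, 0.4, -0.2]
width: 0.0293
finger_force: 0.0
```

```bash
python3 nav.py .5635 .0675 .08 85.7
```

```text
t 60.3 p [ 0.5452 -0.2922  0.1352] yawY 85.8 zax [-0.001 -0.003 -1.   ] q [ 0.39  0.6   0.04  1.94 -0.04  0.6   1.95] F [ 1.   0.4 -0.2] w 0.0293
shift [  8.  360.2  54. ] az 0.1 shift after turn [  8.7 360.2  54. ] tilt fix [-0.19 -0.02  0.  ]
```

>>> {"op": "step_arm", "data": {"commands": [1,51.4,0,0,0,0,-0.3,1,51.4,0,0,0,0,-0.3,1,51.4,0,0,0,0,-0.3,1,51.4,0,0,0,0,-0.3,1,51.4,0,0,0,0,-0.3,1,51.4,0,0,0,0,-0.3,1,51.4,0,0,0,0,-0.3,0,0,35,0,0,0,-0.3,0,0,25,0,0,0,-0.3,0,0,0,0,0,0,-0.3,0,0,0,0,0,0,-0.3]}}

```text
time_s: 61.68
tcp_pos: [0.5624, 0.0678, 0.0719]
eef_rot: [-0.115, -3.133, 0.001]
wrist_force: [-0.3, 0.6, -0.3]
width: 0.0303
finger_force: 0.0
```

```bash
python3 nav.py .5635 .0675 .049 85.7
```

```text
t 61.7 p [0.5624 0.0678 0.0719] yawY 85.8 zax [-0.006 -0.001 -1.   ] q [-0.25  0.66  0.07  2.08 -0.1   0.42  1.39] F [-0.3  0.6 -0.3] w 0.0303
shift [-1.2 -0.2 22.9] az 0.1 shift after turn [-1.2 -0.2 22.9] tilt fix [-0.06 -0.35  0.  ]
```

>>> {"op": "step_arm", "data": {"commands": [-0.5,0,8,0,-0.3,0,-0.3,0,0,15,0,0,0,-0.3,0,0,0,0,0,0,-0.3,0,0,0,0,0,0,-1,0,0,0,0,0,0,-1,0,0,0,0,0,0,-1,0,0,0,0,0,0,-1,0,0,-10,0,0,0,-1,0,0,-30,0,0,0,-1,0,0,-35,0,0,0,-1,0,0,0,0,0,0,-1]}}

```text
time_s: 63.05
tcp_pos: [0.5649, 0.0684, 0.1267]
eef_rot: [0.115, 3.134, 0.001]
wrist_force: [1.1, -0.5, -1.4]
width: 0.0123
finger_force: 42.1
```

```bash
python3 nav.py .545 -.2515 .08 85.7
```

```text
t 63.0 p [0.5649 0.0684 0.1267] yawY 85.8 zax [ 0.005  0.    -1.   ] q [-0.26  0.57  0.08  2.06 -0.09  0.51  1.39] F [ 1.1 -0.5 -1.4] w 0.0123
shift [  -3.3 -320.5   46.5] az 0.1 shift after turn [  -3.9 -320.5   46.5] tilt fix [0.03 0.3  0.  ]
```

>>> {"op": "step_arm", "data": {"commands": [-0.8,-53.4,0,0,0.3,0,-1,-0.8,-53.4,0,0,0,0,-1,-0.8,-53.4,0,0,0,0,-1,-0.8,-53.4,0,0,0,0,-1,-0.8,-53.4,0,0,0,0,-1,-0.8,-53.4,0,0,0,0,-1,0,0,35,0,0,0,-1,0,0,30,0,0,0,-1,0,0,15,0,0,0,-1,0,0,0,0,0,0,-1,0,0,0,0,0,0,-1]}}

```text
time_s: 64.42
tcp_pos: [0.5444, -0.2518, 0.0446]
eef_rot: [-0.114, -3.135, 0.002]
wrist_force: [-0.6, -0.2, 0.8]
width: 0.0127
finger_force: 42.1
```

```bash
python3 nav.py .545 -.2515 .027 85.7
```

```text
t 64.4 p [ 0.5444 -0.2518  0.0446] yawY 85.8 zax [-0.005 -0.001 -1.   ] q [ 0.34  0.72  0.03  2.01 -0.04  0.42  1.89] F [-0.6 -0.2  0.8] w 0.0127
shift [-0.7  0.4 17.6] az 0.1 shift after turn [-0.7  0.4 17.6] tilt fix [-0.08 -0.28  0.  ]
```

Place it, then retreat up and to the left (+y) for a clear view.

>>> {"op": "step_arm", "data": {"commands": [0,0,9,0,0,0,-1,0,0,8,0,0,0,-1,0,0,0,0,0,0,-1,0,0,0,0,0,0,-0.3,0,0,0,0,0,0,-0.3,0,0,0,0,0,0,-0.3,0,0,-10,0,0,0,-0.3,0,0,-30,0,0,0,-0.3,0,0,-35,0,0,0,-0.3,0,0,-30,0,0,0,-0.3,15,50,-10,0,0,0,-0.3,15,50,0,0,0,0,-0.3,15,50,0,0,0,0,-0.3,15,50,0,0,0,0,-0.3,15,50,0,0,0,0,-0.3,15,50,0,0,0,0,-0.3,15,50,0,0,0,0,-0.3,15,50,0,0,0,0,-0.3,0,50,0,0,0,0,-0.3,0,0,0,0,0,0,-0.3]}}

```text
time_s: 66.92
tcp_pos: [0.4579, 0.2116, 0.1431]
eef_rot: [-0.101, -3.136, -0.005]
wrist_force: [0.4, -0.2, -0.1]
width: 0.0296
finger_force: 0.0
```

```bash
python3 nav.py .4 .2 .15
python3 - <<'E'
from h import *
t=save('top','t6.png'); s=save('side','s6.png')
cv2.imwrite('pics/m6.png',np.vstack([cv2.resize(x[r:r+h,u:u+w],(600,h*600//w),interpolation=cv2.INTER_CUBIC) for x,r,h,u,w in((t,175,110,230,210),(s,115,110,200,220))]))
E
```

```text
t 66.9 p [0.4579 0.2116 0.1431] yawY 86.3 zax [-0.003  0.003 -1.   ] q [-0.59  0.48  0.09  2.18 -0.1   0.48  1.09] F [ 0.4 -0.2 -0.1] w 0.0296
shift [ 57.1 -15.3  -6.7]  tilt fix [ 0.18 -0.21  0.  ]
```

View pics/m6.png

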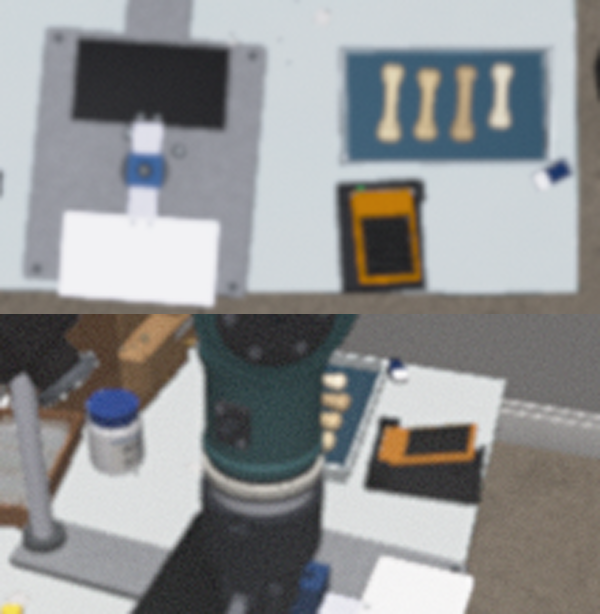

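All four bones lie flat in the tray (upper half, x 390 to 505, y 65 to 140), the pedal is up and the arm is home. One last check of the plate offset before handing in.

Run:
```python
from fit import *
k=210/600; P=lambda u,v:('top',230+u*k,175+v*k); z=.028
a=fit([(P(76,40),(.138,.0825,z)),(P(230,47),(.138,-.0825,z)),(P(223,130),(.048,-.0825,z)),(P(71,120),(.048,.0825,z)),(P(62,212),(-.048,.0825,z)),(P(219,221),(-.048,-.0825,z)),(P(215,305),(-.138,-.0825,z)),(P(59,295),(-.138,.0825,z))],[.47,.015,-.07])
q=fit([(P(47,28),(.146,.12,.014)),(P(267,47),(.146,-.12,.014)),(P(245,296),(-.126,-.12,.014)),(P(23,275),(-.126,.12,.014))],a)
d=a[:2]+.093*np.array([np.cos(a[2]),np.sin(a[2])])-q[:2]; c,s=np.cos(q[2]),np.sin(q[2]); print('plate in stand',c*d[0]+s*d[1],-s*d[0]+c*d[1])
```

```text
[ 0.4688  0.0131 -0.0537] res [[-0.3, -1.1], [-0.2, -0.2], [0.6, 0.2], [-0.4, 0.3], [0.7, -0.3], [0.1, -0.0], [-0.2, 0.4], [-0.2, 0.4]]
[ 0.4697  0.0128 -0.0841] res [[-0.2, -1.0], [0.3, -0.6], [0.3, 0.7], [-0.4, 0.8]]
plate in stand 0.09197458477499948 0.0030039338716580915
```

Plate y is about +3 mm, within the 10 mm limit. Handing in.

```bash
python3 -c "
from cell import *
print(close_job())"
```

```text
the job is handed in; nothing more can be done
None
```

The job is handed in, with no verdict reported back: the arm is turned with the black plate home under the camera (about 3 mm off the centre line), the pedal was pressed to its stop with all four bones on the plate and is up again, and all four bones now lie in the tray.

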